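Lay out heel plates on the domed repair stands

ROBOT

A 6-joint arm with a two-finger parallel gripper is mounted at the origin on the work surface. World frame = base frame: x ahead of the robot, y to its left, z up, the work surface at z = 0. Lengths are in mm, angles in degrees, forces in N, time in s.
With the tool pointing down it reaches from about 325 to 900 mm from the base axis. Payload 6.1 kg.
Tool frame: the origin (TCP) lies midway between the tips of the shut fingers; the grasp point (between the pads) lies 19 mm behind it; z points along the fingers, y is the direction in which the jaws open and shut (so a half turn about z gives the same grasp; the last joint's range is limited). The gripper opens to 85 mm and grips with 20 to 120 N. Pads are 22 mm wide; open, the fingers measure 114 mm over their backs; the gripper's body (76 mm by 85 mm) begins 54 mm behind the grasp point. The pads swing forward as they close: fully open they stand 13 mm farther back than shut.
Start: joints at [62.103, 12.628, 87.462, -0, 79.91, -7.225], TCP at [220.637, 584.752, 231.3] pointing down, gripper open.
Joint ranges: [-170.65, 170.65], [-52.31, 119.04], [5.05, 147.46], [-71.25, 251.25], [11.57, 151.72], [-153.62, 153.62]. Speed limits (degrees/s): [147.25, 147.25, 172.46, 180, 180, 180].

INTERFACE

Orientations are given as [roll, pitch, yaw] about the fixed x, y, z axes, in that order (R = Rz(yaw) Ry(pitch) Rx(roll)).
In Python, from station import env gives the robot as it stands. The module is installed in compiled form; this text tells all that it offers.
- The arm moves only by the tool move_arm, never from a script. Its argument "motion" is a list of rows, each a list of 3 entries, a list of its own where there are three numbers: the shift along the tool's x, y, z in cm, then the turn about the tool's z in rad, then the finger opening in cm, from 0 to 8.54. A call has exactly 5 rows; each row shifts and turns the pose as measured when the row begins, along the tool's axes as they then stand; what a row does not reach is not made up. A row lasts 1/10 s, in which the tool goes at most 50 mm and 8.59 degrees, less where a joint would pass 70% of its speed; a pose out of reach is approached as far as the arm can. A call with a gripper value outside its range is refused whole. The fingers move at their own pace and stop on an object; the grip force is fixed at half the most. Time passes only in rows, so rows that do not move let the fingers close, or fill a call up. It gives the time, the measured TCP pose, the force and the opening at its end, in the units of the state.
- env.sense(): the state, without advancing time (a new reading comes with each control period).
- env.camera(name): name is "scene" or "top"; returns a dict with "frame" (384x512x3 uint8, red, green, blue), "fx", "fy", "cx", "cy" (pixels), "rvec" (rotation vector, rad) and "tvec" (3), from world to camera coordinates, as OpenCV has them. Camera axes: x right, y down, z forward; pixel columns grow to the right and rows downward; lengths in mm; the calibration is good to about 2 mm. A picture is of the moment at which its call begins. There is no depth.
- env.close_job(): hands the job in, once; it reports no verdict.
The state is a dict: "clock": time; "joint_positions": joint angles; "joint_vel": joint speeds; "tau": joint torques, N m; "position": TCP position; "eef_rot": TCP orientation; "ft_force": force on the tool from outside, world axes, zero at the start; "moment": the same for the moment, N m; "grip_width": finger opening in mm.
Only numpy, scipy, OpenCV 4.12 (cv2) and the standard library are available. Lean on these libraries where they do the work, as an engineer would, in place of code of your own. Each camera call takes 0.05 s, during which the arm holds its last target.

TASK

Set out the heel repairs: slide each heel plate along its lane until it hangs over the edge of the slide block, grip it by the overhanging end, and balance it centred and nearly level on a domed stand, one plate to a stand and the tall stand always used; let no plate fall to the bench. Also set the adhesive tin upright on the bench straight in front of the tall stand (on the robot's side) with a gap of about 5 cm between the tin and the stand's foot, and the amber jar directly to the left of the tin (robot's left), again with about 5 cm between them. Leave everything else where it is.

Things in the scene. Friction and masses are not known exactly. Their poses are not given: they have to be found in the camera images.
- block: fixed dark steel slide block, 312 (x) by 190 (y) by 45 mm high, origin under its centre. Three lanes 72 mm wide, floor 45 mm up, run across its top along its y, open at both ends, centred at x = -100, 0, 100 mm, flanked by aluminium guide strips 9 mm high (28 mm wide between lanes, 20 mm outside). Its +y edge (robot's left, at y = 95 mm) faces the stands, clear bench beyond
- plate0_center (a point): brown leatherboard heel plate, 66 mm (x) by 100 mm (y) by 8 mm thick, 0.12 kg, point at its centre; starts flat in lane 0 of the block (lane at block x = -100 mm), long side along the lane, too closely flanked by the guide strips to be gripped there; may be absent
- plate1_center (a point): brown leatherboard heel plate, 66 mm (x) by 100 mm (y) by 8 mm thick, 0.12 kg, point at its centre; starts flat in lane 1 of the block (lane at block x = 0 mm), long side along the lane, too closely flanked by the guide strips to be gripped there; may be absent
- plate2_center (a point): brown leatherboard heel plate, 66 mm (x) by 100 mm (y) by 8 mm thick, 0.12 kg, point at its centre; starts flat in lane 2 of the block (lane at block x = 100 mm), long side along the lane, too closely flanked by the guide strips to be gripped there; may be absent
- stand_tall_crown (a point): fixed steel stand on a rubber mat (the tall one), point at the top of its domed head, 120 mm above the bench: head 48 mm across, crown curved to a 50 mm radius, post 30 mm, round foot 76 mm across. The three stand in a row at the robot's left in any order; the point's axes are the world's (x away from the robot, y to its left)
- stand_a_crown (a point): fixed steel stand on a rubber mat (a short one), point at the top of its domed head, 80 mm above the bench: head 48 mm across, crown curved to a 50 mm radius, post 30 mm, round foot 76 mm across. The three stand in a row at the robot's left in any order; the point's axes are the world's (x away from the robot, y to its left)
- stand_b_crown (a point): fixed steel stand on a rubber mat (a short one), point at the top of its domed head, 80 mm above the bench: head 48 mm across, crown curved to a 50 mm radius, post 30 mm, round foot 76 mm across. The three stand in a row at the robot's left in any order; the point's axes are the world's (x away from the robot, y to its left)
- tin_center (a point): adhesive tin: squat plain pale metal can, 66 mm across, 50 mm high, 0.35 kg, point at its centre, z up its axis; stands on the bench in front of the stands
- jar_center (a point): squat amber glass jar with black lid, 60 mm across, 45 mm high, 0.3 kg, point at its centre, z up its axis; stands on the bench in front of the stands
- shoe: brown shoe, 240 mm long, 100 mm high, beyond the block's -y side; bystander, leave alone
- hammer: hammer lying behind the stands; bystander, leave alone
- brush: brush lying behind the block; bystander, leave alone
- polish: flat brass polish tin, 72 mm across, 26 mm high, behind the stands, origin under its centre; bystander, leave alone
- rubber_heel: black rubber heel 70 by 65 by 20 mm, behind the stands, origin under its centre; bystander, leave alone
- screwdriver: screwdriver lying near the robot's left; bystander, leave alone
Things that resemble listed ones, but are neither listed nor needed, are in the scene too. What is shaped like the part that bears plate0_center but pink is not meant. Several things look just like the part that bears tin_center: the one meant starts farthest to the robot's left.

How it is judged (in metres and radians):
At the end, for the whole second after the job is handed in: Each plate at rest on a stand, centre within 20 mm of the crown, tilt under 0.3 rad, one on the tall stand. From the tall stand's axis: tin upright 90-150 mm in front, within 25 mm sideways; jar upright 85-155 mm in front, 80-150 mm left; tin and jar axes 85-145 mm apart (((horizontal distance between plate0_center and stand_tall_crown below 0.02 m and z of plate0_center in the frame of stand_tall_crown between -0.006 and 0.012 m and angle between plate0_center's own z axis and vertical below 0.3 rad) or (horizontal distance between plate0_center and stand_a_crown below 0.02 m and z of plate0_center in the frame of stand_a_crown between -0.006 and 0.012 m and angle between plate0_center's own z axis and vertical below 0.3 rad) or (horizontal distance between plate0_center and stand_b_crown below 0.02 m and z of plate0_center in the frame of stand_b_crown between -0.006 and 0.012 m and angle between plate0_center's own z axis and vertical below 0.3 rad)) and ((horizontal distance between plate1_center and stand_tall_crown below 0.02 m and z of plate1_center in the frame of stand_tall_crown between -0.006 and 0.012 m and angle between plate1_center's own z axis and vertical below 0.3 rad) or (horizontal distance between plate1_center and stand_a_crown below 0.02 m and z of plate1_center in the frame of stand_a_crown between -0.006 and 0.012 m and angle between plate1_center's own z axis and vertical below 0.3 rad) or (horizontal distance between plate1_center and stand_b_crown below 0.02 m and z of plate1_center in the frame of stand_b_crown between -0.006 and 0.012 m and angle between plate1_center's own z axis and vertical below 0.3 rad)) and ((horizontal distance between plate2_center and stand_tall_crown below 0.02 m and z of plate2_center in the frame of stand_tall_crown between -0.006 and 0.012 m and angle between plate2_center's own z axis and vertical below 0.3 rad) or (horizontal distance between plate2_center and stand_a_crown below 0.02 m and z of plate2_center in the frame of stand_a_crown between -0.006 and 0.012 m and angle between plate2_center's own z axis and vertical below 0.3 rad) or (horizontal distance between plate2_center and stand_b_crown below 0.02 m and z of plate2_center in the frame of stand_b_crown between -0.006 and 0.012 m and angle between plate2_center's own z axis and vertical below 0.3 rad)) and ((horizontal distance between plate0_center and stand_tall_crown below 0.02 m and z of plate0_center in the frame of stand_tall_crown between -0.006 and 0.012 m and angle between plate0_center's own z axis and vertical below 0.3 rad) or (horizontal distance between plate1_center and stand_tall_crown below 0.02 m and z of plate1_center in the frame of stand_tall_crown between -0.006 and 0.012 m and angle between plate1_center's own z axis and vertical below 0.3 rad) or (horizontal distance between plate2_center and stand_tall_crown below 0.02 m and z of plate2_center in the frame of stand_tall_crown between -0.006 and 0.012 m and angle between plate2_center's own z axis and vertical below 0.3 rad)) and linear speed of each of plate0, plate1, plate2, tin, jar below 0.03 m/s and x of tin_center in the frame of stand_tall_crown between -0.15 and -0.09 m and y of tin_center in the frame of stand_tall_crown between -0.025 and 0.025 m and x of jar_center in the frame of stand_tall_crown between -0.155 and -0.085 m and y of jar_center in the frame of stand_tall_crown between 0.08 and 0.15 m and horizontal distance between tin_center and jar_center between 0.085 and 0.145 m and angle between each of tin_center, jar_center's own z axis and vertical below 0.1 rad and height (world z) of tin_center below 0.03 m and height (world z) of jar_center below 0.028 m); the robot touches nothing.
It fails at once if a heel plate falls to the bench (height (world z) of any of plate0_center, plate1_center, plate2_center below 0.03 m).
It fails at once if a bystander is moved more than 30 mm (distance of any of shoe, hammer, brush, polish, rubber_heel, screwdriver from where it was at the start of the episode above 0.03 m).
Of plate0, plate1, plate2 only 2 to 3 are there at a start; the rules pass over those that are not, and their reading is None.
At some moment in a run one of tin, jar may be knocked a few centimetres aside while the robot is not near it.
It also fails if it takes over 210 s, if anything falls off the work surface, if the arm or the gripper's body presses on something with over 40 N, if the wrist force passes 120 N, or if a joint passes its speed limit or range.

## Working session

There is one attempt and no reset: what is moved stays moved. The work goes in short steps, Python scripts to look and compute and a tool call to move; the robot and the scene stay as the last step left them, time stands still between calls to the robot, and variables do not carry over. Pictures are saved under pics/ and viewed, and the job is handed in when it is done.

Besides the shell and the picture viewer there is one more tool, called after "Call:" by a JSON object that holds its "method" and its "body". move_arm: Moves the arm, as the interface text tells. Its arguments: {"type":"object","properties":{"motion":{"type":"array"}},"required":["motion"]}

```bash
mkdir -p pics; cat > h.py <<'E'
import numpy as np,cv2
from station import env
def shot(name,tag):
    c=env.camera(name); cv2.imwrite(f'pics/{tag}.png',cv2.cvtColor(c['frame'],cv2.COLOR_RGB2BGR)); return c
def cam(c):
    R=cv2.Rodrigues(np.array(c['rvec'],float))[0]; t=np.array(c['tvec'],float).ravel(); return R,t
def ray(c,u,v,z):
    R,t=cam(c); d=R.T@np.array([(u-c['cx'])/c['fx'],(v-c['cy'])/c['fy'],1.]); o=-R.T@t
    return o+d*(z-o[2])/d[2]
def proj(c,p):
    R,t=cam(c); q=R@np.array(p,float)+t; return np.array([c['fx']*q[0]/q[2]+c['cx'],c['fy']*q[1]/q[2]+c['cy']])
E
python3 - <<'E'
from h import *
print(env.sense())
for n in('scene','top'):
    c=shot(n,n+'0'); R,t=cam(c); print(n,c['fx'],c['cx'],c['cy'],-R.T@t, R)
E
```

```text
{'clock': 0.0, 'joint_positions': array([ 6.21039598e+01,  1.26760999e+01,  8.75261214e+01, -5.38118598e-04,
        7.99107328e+01, -7.22497789e+00]), 'joint_vel': array([-0.01227962, -0.03799218,  0.02079705,  0.03002112, -0.03652816,
        0.00648092]), 'tau': array([ 6.65519728e-04, -4.96877789e+01, -3.89415908e+01, -2.29422540e-04,
        1.07995226e-02, -1.17686750e-05]), 'position': array([220.34433789, 584.21683189, 230.18667826]), 'eef_rot': array([-1.79887876e+02, -1.36803321e-02,  1.59329019e+02]), 'ft_force': array([-0.06544868,  0.14259758,  0.04297256]), 'moment': array([-0.01653671,  0.0300749 ,  0.0065804 ]), 'grip_width': 85.2416085272497}
scene 355.2349612443439 250.980651547212 186.7104659309382 [1372.83210963 -241.57902811  904.66383172] [[ 0.20283477  0.9791497  -0.0111321 ]
 [ 0.67237315 -0.14753152 -0.72536115]
 [-0.71187949  0.13964353 -0.68827849]]
top 494.02595012923626 253.24597751964268 183.66707959241432 [ 388.28297226  -71.19996084 1542.7029119 ] [[-3.06122820e-04 -9.99991375e-01 -4.14196555e-03]
 [-9.96023935e-01  6.73892197e-04 -8.90834861e-02]
 [ 8.90855090e-02  4.09822633e-03 -9.96015550e-01]]
```

View pics/scene0.png

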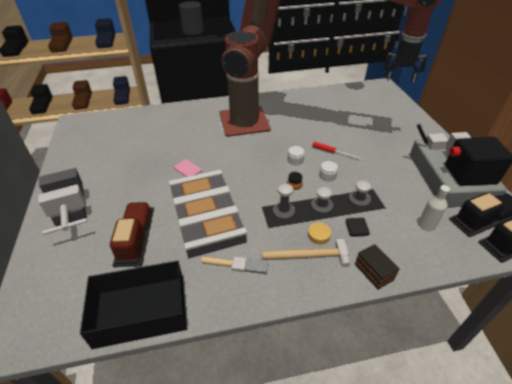

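View pics/top0.png

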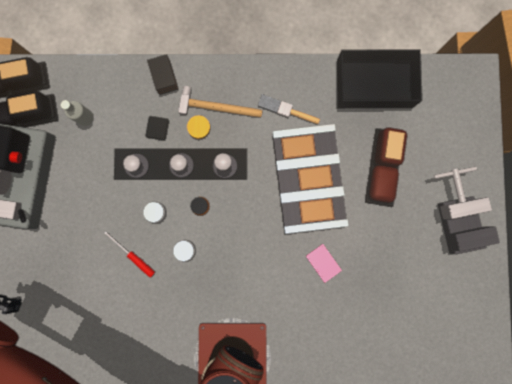

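```bash
python3 - <<'E'
import cv2
t=cv2.imread('pics/top0.png'); cv2.imwrite('pics/top0L.png',cv2.resize(t[80:340,10:190],None,fx=3,fy=2.3,interpolation=2)[:600])
cv2.imwrite('pics/top0R.png',cv2.resize(t[60:230,180:380],None,fx=3.5,fy=3.5,interpolation=2)[:600,:800])
E
```

```text
(no output)
```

View pics/top0L.png

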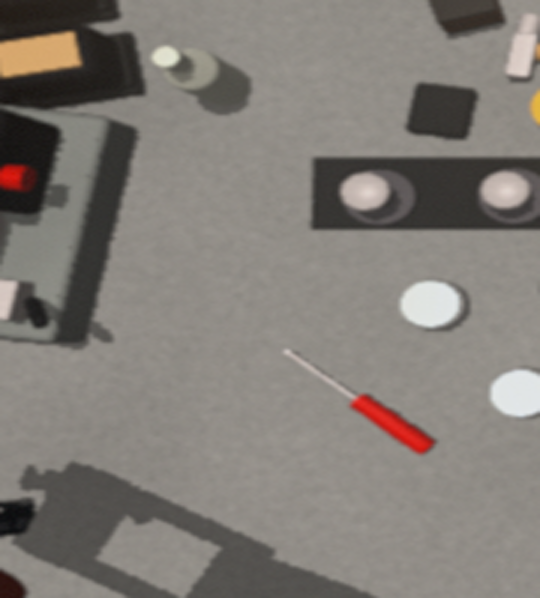

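View pics/top0R.png

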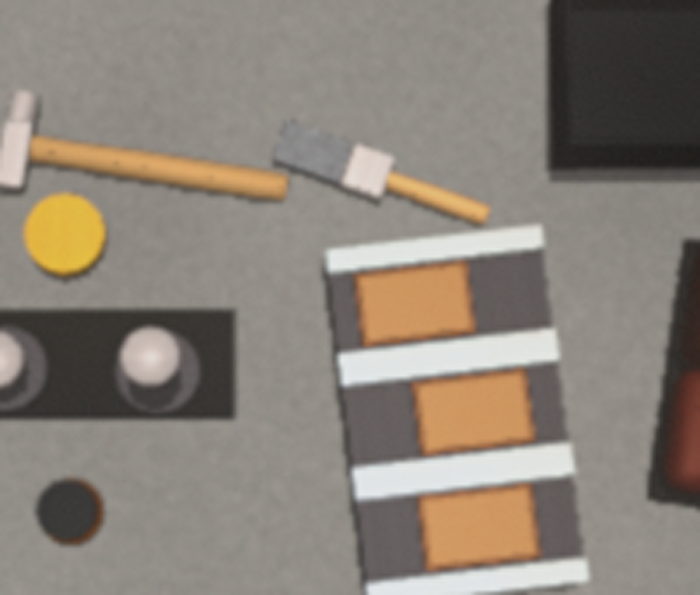

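The pictures show three plates in the lanes at top pixels (299,147), (315,178) and (317,211), lane 0 being the bottom one. The pink look-alike is on the bench at (324,264). There are two pale tins, at (154,213) and (184,251). The left one, (154,213), is the tin meant; the jar is at (200,206). The stand heads are at (133,163), (179,162) and (223,162). Next I measure these.

```bash
cat >> h.py <<'E'
def blobs(mask,amin=30):
    n,l,s,ce=cv2.connectedComponentsWithStats(mask.astype(np.uint8)); return [(ce[i],s[i,4],s[i,:4],l==i) for i in range(1,n) if s[i,4]>=amin]
def hsv(c): return cv2.cvtColor(c['frame'],cv2.COLOR_RGB2HSV).astype(int)
def plates(c,z=53,roi=None):
    H=hsv(c); m=(H[...,0]>5)&(H[...,0]<22)&(H[...,1]>110)&(H[...,2]>120)
    out=[]
    for ce,a,b,l in blobs(m,150):
        cnt=cv2.findContours(l.astype(np.uint8),0,1)[0][0][:,0,:]
        w=np.array([ray(c,u,v,z)[:2] for u,v in cnt],np.float32)
        out.append((ce,a,ray(c,*ce,z)[:2],cv2.minAreaRect(w)))
    return out
E
python3 - <<'E'
from h import *
c=env.camera('top'); s=env.camera('scene')
for p in plates(c): print('plate',np.round(p[0]),p[1],np.round(p[2]),[np.round(x,1) for x in p[3]])
H=hsv(c)
for ce,a,b,l in blobs((H[...,1]<40)&(H[...,2]>170),60):
    print('pale',np.round(ce,1),a,b,'z50',np.round(ray(c,*ce,50)[:2]),'z80',np.round(ray(c,*ce,75)[:2]),'z120',np.round(ray(c,*ce,115)[:2]))
H=hsv(s)
for ce,a,b,l in blobs((H[...,1]<40)&(H[...,2]>170),30):
    print('S pale',np.round(ce,1),a,b,'z50',np.round(ray(s,*ce,50)[:2]),'z80',np.round(ray(s,*ce,75)[:2]),'z120',np.round(ray(s,*ce,115)[:2]))
H=hsv(c); 
for ce,a,b,l in blobs(H[...,2]<75,100): 
    if 100<ce[0]<400 and 120<ce[1]<300: print('dark',np.round(ce,1),a,b,'z45',np.round(ray(c,*ce,45)[:2]))
for u,v in((113,150),(113,180),(247,150),(247,180)): print('mat',np.round(ray(c,u,v,2)))
# block strips corners
for u,v in((273,131),(334,126),(286,234),(347,228)): print('block',np.round(ray(c,u,v,54)[:2]))
cv2.imwrite('pics/crop1.png',cv2.cvtColor(cv2.resize(s['frame'][130:230,250:400],None,fx=5,fy=5,interpolation=2),4))
E
```

```text
plate [508.  30.] 329 [1002. -856.] [array([ 979.1, -849.6]), array([ 31.1, 173. ]), np.float64(87.3)]
plate [463.  39.] 196 [ 973. -717.] [array([ 974.7, -712. ]), array([43. , 84.3]), np.float64(49.7)]
plate [ 5. 45.] 179 [954. 707.] [array([953.9, 705.8]), array([49.4, 34.3]), np.float64(2.5)]
plate [13. 69.] 416 [879. 679.] [array([879.5, 679.6]), array([49., 85.]), np.float64(10.8)]
plate [ 22. 103.] 426 [770. 647.] [array([770.1, 647. ]), array([48.4, 84.6]), np.float64(11.5)]
plate [225. 108.] 508 [756.  21.] [array([756.4,  22.3]), array([225. ,  22.3]), np.float64(81.0)]
plate [394. 145.] 479 [ 640. -495.] [array([ 639.9, -495.1]), array([51.4, 87.4]), np.float64(80.4)]
plate [298. 146.] 663 [ 636. -202.] [array([ 636.1, -201.7]), array([63.2, 98.5]), np.float64(6.8)]
plate [315. 177.] 681 [ 541. -252.] [array([ 541.1, -252. ]), array([63.8, 98.5]), np.float64(7.1)]
plate [316. 210.] 682 [ 441. -255.] [array([ 441.5, -255.2]), array([63.4, 98. ]), np.float64(6.3)]
pale [97.8 27.4] 8759 [  0   0 204  54] z50 [1013.  421.] z80 [1002.  412.] z120 [985. 399.]
pale [369.6  24.8] 
[... 3739 characters left out ...]
055.  313.]
S pale [430.  366.7] 4992 [309 332 203  52] z50 [1156.  208.] z80 [1163.  195.] z120 [1173.  174.]
S pale [ 82.7 373.6] 338 [ 67 364  27  20] z50 [1008. -564.] z80 [1019. -555.] z120 [1036. -540.]
S pale [304.2 379.7] 42 [300 376   9   8] z50 [1123.  -79.] z80 [1131.  -84.] z120 [1142.  -91.]
dark [156.9 128. ] 423 [146 117  23  23] z45 [695. 231.]
dark [377.5 167.6] 756 [366 129  33  78] z45 [ 571. -444.]
dark [181.2 163.1] 2590 [114 149 132  30] z45 [585. 155.]
dark [199.  205.4] 215 [191 198  17  16] z45 [456. 100.]
mat [633. 377.   2.]
mat [538. 375.   2.]
mat [633. -45.   2.]
mat [538. -45.   2.]
block [ 683. -125.]
block [ 698. -312.]
block [ 370. -163.]
block [ 388. -346.]
```

View pics/crop1.png

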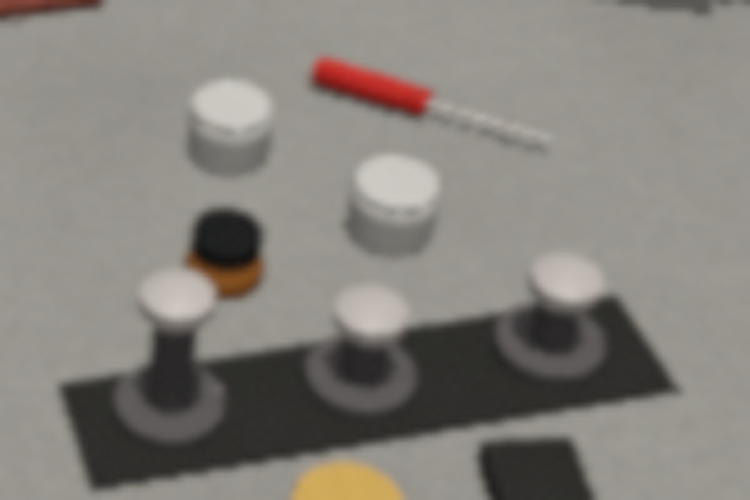

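The tall stand is the one nearest the block: its crown comes out at (584,24) from both views at z = 120. The short stands' crowns are at about (586,160) and (585,300). The block's centre is about (539,-236), turned 7°.

Candidates for the tin:
- Top pixel (153,212), world (439,239).
- Top pixel (183,251), world (322,147).

The first is farthest left, and the crop shows a plain pale can there. Now I turn the tool to yaw 97°.

```bash
cat >> h.py <<'E'
from scipy.spatial.transform import Rotation as Ro
def to(x,y,z,yaw=97.):
    s=env.sense(); R=Ro.from_euler('xyz',s['eef_rot'],degrees=True).as_matrix()
    d=R.T@(np.array([x,y,z])-s['position'])/10; t=-((yaw-s['eef_rot'][2]+180)%360-180)
    print('t',round(s['clock'],2),'pos',np.round(s['position'],1),'yaw',round(s['eef_rot'][2],1),'g',round(s['grip_width'],1),'| d cm',np.round(d,2),'turn',round(np.radians(t),3))
BC=np.array([539.,-236.5]); BY=np.radians(7.0)
def B(bx,by): return BC+np.array([np.cos(BY)*bx-np.sin(BY)*by,np.sin(BY)*bx+np.cos(BY)*by])
def Bi(p): d=np.array(p)-BC; return np.array([np.cos(BY)*d[0]+np.sin(BY)*d[1],-np.sin(BY)*d[0]+np.cos(BY)*d[1]])
E
python3 - <<'E'
from h import *
s=env.camera('scene'); H=hsv(s)
for ce,a,b,l in blobs(H[...,2]<60,30):
    if 270<ce[0]<320 and 165<ce[1]<200: print(ce,a,b,ray(s,*ce,45))
for p in plates(env.camera('top')):
    if 250<p[0][0]<350 and p[0][1]>120: print(Bi(p[2]))
E
```

```text
[294.76315789 177.73684211] 114 [289 173  13  11] [471.50193228  96.54856888  45.        ]
[100.49093811  22.75273001]
[  0.08757443 -15.5412574 ]
[-99.63121998  -6.74114425]
```

Call:
{"method": "move_arm", "body": {"motion": [[[0,0,0],0.14,8.5],[[0,0,0],0.14,8.5],[[0,0,0],0.14,8.5],[[0,0,0],0.14,8.5],[[0,0,0],0.14,8.5]]}}

```text
clock: 0.8
position: [220.3, 584.3, 230.3]
eef_rot: [-179.9, 0.1, 117.8]
ft_force: [0.1, -0.5, -0.9]
grip_width: 85.1
```

Call:
{"method": "move_arm", "body": {"motion": [[[0,0,0],0.14,8.5],[[0,0,0],0.14,8.5],[[0,0,0],0.12,8.5],[[0,0,0],0,8.5],[[0,0,0],0,8.5]]}}

```text
clock: 1.3
position: [220.2, 584.0, 229.8]
eef_rot: [-179.9, 0.1, 93.9]
ft_force: [0.1, -0.1, -0.2]
grip_width: 85.0
```

```bash
python3 -c "
from h import *
to(457,100,110)"
```

```text
t 1.3 pos [220.2 584.  229.8] yaw 93.9 g 85.0 | d cm [-49.88  20.31  12.06] turn -0.053
```

Call:
{"method": "move_arm", "body": {"motion": [[[-4.2,1.7,0],0,8.5],[[-4.2,1.7,0],0,8.5],[[-4.2,1.7,0],0,8.5],[[-4.2,1.7,0],0,8.5],[[-4.2,1.7,0],0,8.5]]}}

```text
clock: 1.8
position: [321.0, 379.0, 228.6]
eef_rot: [-179.9, 0.1, 95.4]
ft_force: [1.1, 0.0, 0.7]
grip_width: 85.0
```

Call:
{"method": "move_arm", "body": {"motion": [[[-4.2,1.7,1],0,8.5],[[-4.2,1.7,1],0,8.5],[[-4.2,1.7,2],0,8.5],[[-4.2,1.7,3],0,8.5],[[-4.2,1.7,3],-0.053,8.5]]}}

```text
clock: 2.3
position: [428.9, 181.0, 138.9]
eef_rot: [179.2, -0.1, 99.4]
ft_force: [0.9, 0.7, 0.7]
grip_width: 85.2
```

```bash
python3 -c "
from h import *
to(457,100,110)"
```

```text
t 2.3 pos [428.9 181.  138.9] yaw 99.4 g 85.2 | d cm [-8.45  1.4   2.88] turn 0.043
```

Call:
{"method": "move_arm", "body": {"motion": [[[-3.0,0.5,0],0.04,8.5],[[-3,0.5,1],0,8.5],[[-2,0.3,1],0,8.5],[[0,0,0],0,8.5],[[0,0,0],0,8.5]]}}

```text
clock: 2.8
position: [453.4, 95.2, 114.7]
eef_rot: [179.5, -0.1, 97.5]
ft_force: [0.1, 0.1, 0.4]
grip_width: 84.7
```

```bash
python3 -c "
from h import *
c=shot('top','t1')
H=hsv(c)
for ce,a,b,l in blobs((H[...,1]<40)&(H[...,2]>170),200):
    if ce[1]>190: print(ce,ray(c,*ce,50)[:2])
to(457,100,8)"
```

```text
[465.75886525 197.57919622] [ 479.16837876 -706.9633566 ]
[312.20447284 194.15654952] [ 489.80093936 -243.47855809]
[  6.67078189 208.7654321 ] [446.04405827 681.13891629]
[316.65010799 225.79913607] [ 394.38110654 -255.80602507]
t 2.85 pos [453.3  95.5 114.7] yaw 97.5 g 84.9 | d cm [ 0.38  0.33 10.68] turn 0.009
```

View pics/t1.png

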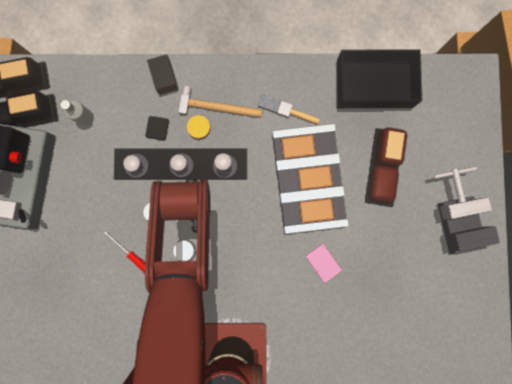

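The arm now covers the jar in the top view. The stands and plates are unchanged. I go down on the jar.

Call:
{"method": "move_arm", "body": {"motion": [[[0.4,0.3,2.5],0,8.5],[[0,0,3],0,8.5],[[0,0,3],0,8.5],[[0,0,1.5],0,8.5],[[0,0,0.5],0,8.5]]}}

```text
clock: 3.35
position: [461.0, 106.6, 12.2]
eef_rot: [178.8, -0.1, 98.2]
ft_force: [-0.4, 0.5, 0.6]
grip_width: 85.4
```

```bash
python3 -c "
from h import *
c=shot('scene','s1')
cv2.imwrite('pics/s1c.png',cv2.cvtColor(cv2.resize(c['frame'][110:230,230:400],None,fx=4.5,fy=4.5,interpolation=2),4))
to(457,100,8)"
```

```text
t 3.4 pos [460.7 106.6  11.9] yaw 98.2 g 84.6 | d cm [-0.6  -0.47  0.38] turn 0.021
```

View pics/s1c.png

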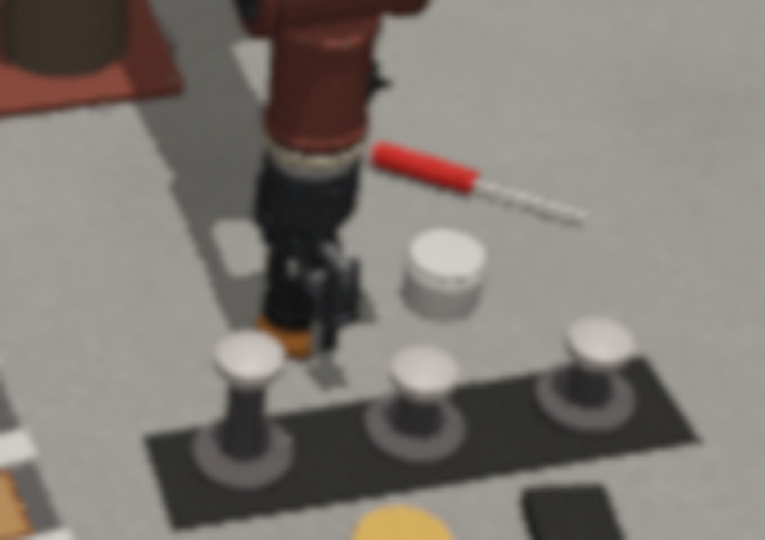

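Call:
{"method": "move_arm", "body": {"motion": [[[-0.6,-0.4,0.3],0.02,8.5],[[0,0,0],0,8.5],[[0,0,0],0,8.5],[[0,0,0],0,8.5],[[0,0,0],0,8.5]]}}

```text
clock: 3.9
position: [460.4, 100.9, 12.7]
eef_rot: [178.5, -0.1, 97.1]
ft_force: [0.1, 1.0, -1.2]
grip_width: 84.9
```

```bash
python3 -c "
from h import *
c=shot('scene','s2')
o=np.array([230,110])
for p in ((457,100,45),(505,100,20),(505,100,45),(457,100,0)): print(p,(proj(c,p)-o)*4.5)
cv2.imwrite('pics/s2c.png',cv2.cvtColor(cv2.resize(c['frame'][130:200,270:340],None,fx=8,fy=8,interpolation=2),4))
to(457,100,8)"
```

```text
(457, 100, 45) [290.32776346 292.45298492]
(505, 100, 20) [305.49733971 354.98133446]
(505, 100, 45) [308.03256974 332.05705668]
(457, 100, 0) [286.34447547 333.14846519]
t 3.95 pos [460.4 100.9  12.7] yaw 97.1 g 85.0 | d cm [-0.05 -0.37  0.46] turn 0.001
```

View pics/s2c.png

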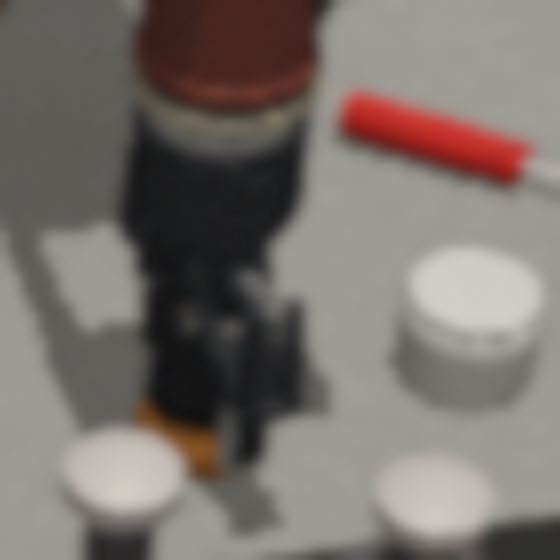

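Call:
{"method": "move_arm", "body": {"motion": [[[0,-0.3,0.5],0,8.5],[[0,0,0.2],0,6],[[0,0,0],0,5],[[0,0,0],0,5],[[0,0,0],0,5]]}}

```text
clock: 4.45
position: [458.6, 100.5, 6.8]
eef_rot: [178.4, -0.1, 97.1]
ft_force: [0.3, -0.4, -2.0]
grip_width: 55.9
```

Call:
{"method": "move_arm", "body": {"motion": [[[0,0,0],0,5],[[0,0,0],0,5],[[0,0,0],0,5],[[0,0,0],0,5],[[0,0,0],0,5]]}}

```text
clock: 4.95
position: [458.6, 100.5, 6.7]
eef_rot: [178.4, -0.1, 97.1]
ft_force: [-1.2, -0.2, 2.2]
grip_width: 56.1
```

```bash
python3 -c "
from h import *
to(463,137,12)"
```

```text
t 4.95 pos [458.6 100.5   6.7] yaw 97.1 g 56.1 | d cm [ 3.57  0.9  -0.49] turn 0.001
```

Call:
{"method": "move_arm", "body": {"motion": [[[0,0,-1],0,5],[[1.2,0.3,-0.5],0,5],[[1.2,0.3,0],0,5],[[1.2,0.3,0],0,5],[[0,0,0],0,5]]}}

```text
clock: 5.45
position: [461.4, 140.6, 22.1]
eef_rot: [178.5, -0.2, 97.0]
ft_force: [-0.1, -0.7, -2.7]
grip_width: 56.0
```

```bash
python3 -c "
from h import *
c=shot('scene','s3')
cv2.imwrite('pics/s3c.png',cv2.cvtColor(cv2.resize(c['frame'][130:200,270:340],None,fx=8,fy=8,interpolation=2),4))
to(463,137,7)"
```

```text
t 5.5 pos [461.1 140.   21.9] yaw 97.0 g 55.5 | d cm [-0.32  0.11  1.49] turn 0.001
```

View pics/s3c.png

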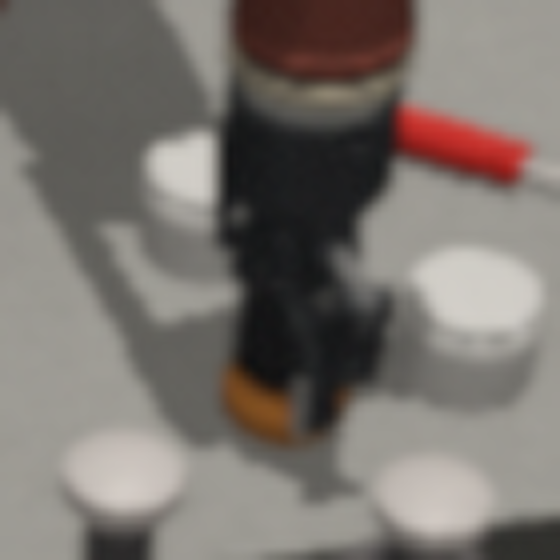

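The jar hangs in the grip at crop pixel (283,400). I set it down.

Call:
{"method": "move_arm", "body": {"motion": [[[0.3,0.1,0.8],0,5],[[0,0,0.5],0,5],[[0,0,0.2],0,5],[[0,0,0],0,5],[[0,0,0],0,7]]}}

```text
clock: 6.0
position: [462.3, 143.4, 6.8]
eef_rot: [178.6, -0.1, 97.1]
ft_force: [0.2, -0.7, -0.4]
grip_width: 68.2
```

Call:
{"method": "move_arm", "body": {"motion": [[[0,0,0],0,8.5],[[0,0,0],0,8.5],[[0,0,0],0,8.5],[[0,0,-2],0,8.5],[[0,0,-4],0,8.5]]}}

```text
clock: 6.5
position: [456.5, 141.5, 62.3]
eef_rot: [179.3, -0.1, 97.0]
ft_force: [-0.2, -0.2, -0.6]
grip_width: 84.7
```

```bash
python3 -c "
from h import *
to(439,239,110)"
```

```text
t 6.5 pos [456.5 141.5  62.3] yaw 97.0 g 84.7 | d cm [ 9.9  -0.49 -4.75] turn 0.0
```

Call:
{"method": "move_arm", "body": {"motion": [[[0,0,-3],0,8.5],[[3.4,0,-2],0,8.5],[[3.4,0,0],0,8.5],[[3.4,0,0],0,8.5],[[0,0,0],0,8.5]]}}

```text
clock: 7.0
position: [448.3, 245.6, 121.8]
eef_rot: [178.5, -0.2, 96.7]
ft_force: [0.3, -0.1, 0.4]
grip_width: 85.0
```

```bash
python3 -c "
from h import *
c=shot('top','t2')
cv2.imwrite('pics/t2c.png',cv2.cvtColor(cv2.resize(c['frame'][130:270,100:260],None,fx=4.5,fy=4.2,interpolation=2),4))
c=shot('scene','s4')
H=hsv(c)
for ce,a,b,l in blobs((H[...,1]<40)&(H[...,2]>170),80):
    if 280<ce[0]<350 and ce[1]<180: print(ce,ray(c,*ce,50)[:2])
m=(H[...,0]>5)&(H[...,0]<22)&(H[...,1]>150)&(H[...,2]>60)
for ce,a,b,l in blobs(m,20):
    if 270<ce[0]<340 and 150<ce[1]<205: print('jar',ce,a,b,ray(c,*ce,15)[:2])
cv2.imwrite('pics/s4c.png',cv2.cvtColor(cv2.resize(c['frame'][130:200,270:350],None,fx=8,fy=8,interpolation=2),4))
to(440,239,8)"
```

```text
[291.98488665  79.61796809] [-244.63506298  297.73284531]
[295.5982906  150.85470085] [327.11180467 143.16982332]
jar [305.62857143 183.67142857] 70 [299 180  14   8] [479.7297357  137.73195451]
t 7.1 pos [448.1 243.  121. ] yaw 96.7 g 84.8 | d cm [-0.32 -1.13 11.27] turn -0.006
```

View pics/s4c.png

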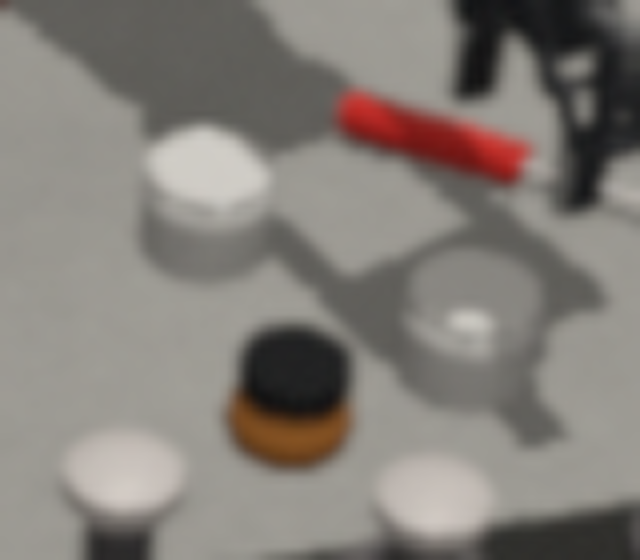

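The jar stands upright at crop (290,400). The tin is at crop (473,330), so it has not moved. I go down on the tin.

Call:
{"method": "move_arm", "body": {"motion": [[[-0.3,-1.1,2],0,8.5],[[0,0,2.5],0,8.5],[[0,0,2.5],0,8.5],[[0,0,2],0,8.5],[[0,0,1],0,8.5]]}}

```text
clock: 7.6
position: [441.8, 234.2, 18.5]
eef_rot: [178.4, -0.0, 96.4]
ft_force: [-0.8, -0.6, 0.1]
grip_width: 85.0
```

```bash
python3 -c "
from h import *
to(440,239,8)"
```

```text
t 7.6 pos [441.8 234.2  18.5] yaw 96.4 g 85.0 | d cm [ 0.49 -0.15  1.05] turn -0.01
```

Call:
{"method": "move_arm", "body": {"motion": [[[0.5,-0.1,0.8],0,8.5],[[0,0,0.2],0,5.5],[[0,0,0],0,5.5],[[0,0,0],0,5.5],[[0,0,0],0,5.5]]}}

```text
clock: 8.1
position: [440.7, 237.7, 8.2]
eef_rot: [178.5, 0.0, 96.3]
ft_force: [-1.0, -0.5, -2.9]
grip_width: 64.1
```

Call:
{"method": "move_arm", "body": {"motion": [[[0,0,0],0,5.5],[[0,0,0],0,5.5],[[0,0,-1],0,5.5],[[0,0,-4],0,5.5],[[0,0,-4],0,5.5]]}}

```text
clock: 8.6
position: [432.7, 235.5, 95.3]
eef_rot: [179.3, 0.2, 96.3]
ft_force: [0.8, 0.6, -3.7]
grip_width: 64.3
```

```bash
python3 -c "
from h import *
to(463,24,120)"
```

```text
t 8.6 pos [432.7 235.5  95.3] yaw 96.3 g 64.3 | d cm [-21.36   0.7   -2.39] turn -0.012
```

Call:
{"method": "move_arm", "body": {"motion": [[[-3,0,-1],0,5.5],[[-4,0.2,-1],0,5.5],[[-4,0.2,0],0,5.5],[[-4,0.2,0],0,5.5],[[-4,0,0],-0.01,5.5]]}}

```text
clock: 9.1
position: [465.7, 47.6, 129.1]
eef_rot: [178.2, 0.1, 97.5]
ft_force: [0.8, -0.6, -3.2]
grip_width: 64.1
```

```bash
python3 -c "
from h import *
to(463,24,120)"
```

```text
t 9.1 pos [465.7  47.6 129.1] yaw 97.5 g 64.1 | d cm [-2.31 -0.6   0.89] turn 0.009
```

Call:
{"method": "move_arm", "body": {"motion": [[[-1.6,-0.4,1],0,5.5],[[-0.4,-0.1,2.5],0,5.5],[[0,0,2.5],0,5.5],[[0,0,2],0,5.5],[[0,0,0],0,5.5]]}}

```text
clock: 9.6
position: [469.4, 19.7, 52.9]
eef_rot: [177.7, 0.3, 97.1]
ft_force: [-1.6, 0.1, -3.6]
grip_width: 64.4
```

```bash
python3 -c "
from h import *
to(463,24,9)"
```

```text
t 9.6 pos [469.4  19.7  52.9] yaw 97.1 g 64.4 | d cm [ 0.53 -0.76  4.36] turn 0.001
```

Call:
{"method": "move_arm", "body": {"motion": [[[0.5,-0.7,1.5],0,5.5],[[0,0,1.2],0,5.5],[[0,0,1.0],0,5.5],[[0,0,0.5],0,5.5],[[0,0,0],0,5.5]]}}

```text
clock: 10.1
position: [467.5, 23.6, 13.7]
eef_rot: [177.3, 0.4, 97.1]
ft_force: [-0.1, 0.9, -3.7]
grip_width: 63.9
```

```bash
python3 -c "
from h import *
to(463,24,8)"
```

```text
t 10.1 pos [467.5  23.6  13.7] yaw 97.1 g 63.9 | d cm [ 0.09 -0.46  0.55] turn 0.002
```

Call:
{"method": "move_arm", "body": {"motion": [[[0,-0.4,0.3],0,5.5],[[0,0,0.3],0,5.5],[[0,0,0.1],0,5.5],[[0,0,0],0,7.5],[[0,0,0],0,8.5]]}}

```text
clock: 10.6
position: [466.7, 22.6, 9.0]
eef_rot: [177.0, 0.5, 97.1]
ft_force: [-0.1, -0.2, -0.4]
grip_width: 84.8
```

Call:
{"method": "move_arm", "body": {"motion": [[[0,0,0],0,8.5],[[0,0,0],0,8.5],[[0,0,-2],0,8.5],[[0,0,-4],0,8.5],[[0,0,-4],0,8.5]]}}

```text
clock: 11.1
position: [457.4, 23.2, 106.6]
eef_rot: [177.6, 0.3, 97.1]
ft_force: [0.5, -0.3, 0.6]
grip_width: 84.8
```

```bash
python3 -c "
from h import *
print(env.sense()['eef_rot'],env.sense()['joint_positions'])
to(*B(0,-90),120)
to(*B(0,-86),47.5)"
```

```text
[177.61524155   0.34189232  97.10173171] [ -7.17078705  -5.02882974 120.26465187   0.2897504   62.36905898
 -14.40864772]
t 11.1 pos [457.4  23.2 106.6] yaw 97.1 g 84.8 | d cm [-35.78   4.91  -0.92] turn 0.002
t 11.1 pos [457.4  23.2 106.6] yaw 97.1 g 84.8 | d cm [-35.34   4.61   6.32] turn 0.002
```

Call:
{"method": "move_arm", "body": {"motion": [[[-2,0.3,-0.5],0,0],[[-4.5,0.6,-0.5],0,0],[[-4.5,0.6,0],0,0],[[-4.5,0.6,0],0,0],[[-4.5,0.6,0],0,0]]}}

```text
clock: 11.6
position: [515.4, -173.9, 129.4]
eef_rot: [176.7, 0.6, 97.7]
ft_force: [0.8, -0.2, 0.6]
grip_width: 11.8
```

Call:
{"method": "move_arm", "body": {"motion": [[[-4.5,0.6,0],0,0],[[-4.5,0.6,0],0,0],[[-4,0.6,0],0,0],[[-2,0.2,0],0,0],[[0,0,0],0,0]]}}

```text
clock: 12.1
position: [556.9, -333.3, 133.2]
eef_rot: [176.5, 0.8, 97.3]
ft_force: [0.3, 1.0, 0.5]
grip_width: -0.1
```

```bash
python3 -c "
from h import *
c=shot('top','t3')
cv2.imwrite('pics/t3c.png',cv2.cvtColor(cv2.resize(c['frame'][110:270,90:370],None,fx=2.8,fy=2.8,interpolation=2),4))
H=hsv(c)
for ce,a,b,l in blobs((H[...,1]<40)&(H[...,2]>170),200):
    if ce[1]>190 and 100<ce[0]<260: print('tin',ce,a,ray(c,*ce,50)[:2])
for ce,a,b,l in blobs(H[...,2]<75,100):
    if 100<ce[0]<260 and 190<ce[1]<270: print('jar',ce,a,ray(c,*ce,45)[:2])
print(env.sense()['eef_rot'])
to(*B(0,-88),80)
to(*B(0,-86),47.5)"
```

```text
tin [223.70028818 203.0518732 ] 347 [463.00513671  24.29903536]
tin [182.67222222 250.58333333] 360 [320.45051027 146.65916141]
jar [184.76616915 204.71641791] 201 [458.26350629 142.74771347]
[176.52085764   0.78568189  97.35357543]
t 12.15 pos [ 556.6 -331.9  133. ] yaw 97.4 g -0.3 | d cm [ 0.96 -0.9   5.24] turn 0.006
t 12.15 pos [ 556.6 -331.9  133. ] yaw 97.4 g -0.3 | d cm [ 1.21 -1.1   8.48] turn 0.006
```

View pics/t3c.png

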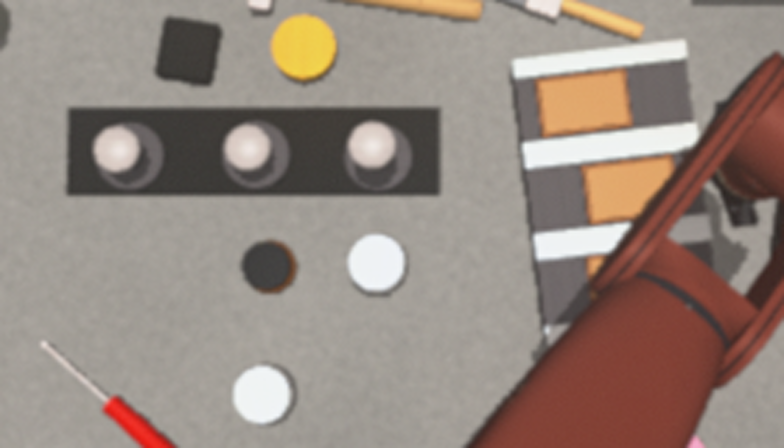

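Tin at (463,24) and jar at (458,143) are both in place, at crop (377,263) and (268,265). Now I push plate 1.

Call:
{"method": "move_arm", "body": {"motion": [[[0.6,-0.6,1.5],0,0],[[0.4,-0.3,2],0,0],[[0,0,1.5],0,0],[[0,0,1],0,0],[[0,0,0],0,0]]}}

```text
clock: 12.65
position: [550.0, -318.0, 70.4]
eef_rot: [176.5, 0.7, 97.5]
ft_force: [-0.2, 0.4, -0.3]
grip_width: 0.2
```

```bash
python3 -c "
from h import *
p=env.sense()['position'];print(env.sense()['eef_rot'],Bi(p[:2]))
to(*B(0,-84),48)"
```

```text
[176.52188301   0.67668898  97.54050163] [  0.95532681 -82.2573137 ]
t 12.65 pos [ 550.  -318.    70.4] yaw 97.5 g 0.2 | d cm [-0.15 -0.23  2.23] turn 0.009
```

Call:
{"method": "move_arm", "body": {"motion": [[[-0.3,-0.2,1],0,0],[[0,0,0.6],0,0],[[0,0,0.4],0,0],[[0,0,0],0,0],[[0,0,0],0,0]]}}

```text
clock: 13.15
position: [551.1, -322.1, 50.4]
eef_rot: [176.4, 0.8, 97.6]
ft_force: [-0.1, 0.0, 0.8]
grip_width: 0.2
```

```bash
python3 -c "
from h import *
p=env.sense()['position'];print(env.sense()['eef_rot'],Bi(p[:2]))
c=shot('scene','s5')
cv2.imwrite('pics/s5c.png',cv2.cvtColor(cv2.resize(c['frame'][150:260,150:260],None,fx=5,fy=5,interpolation=2),4))
to(*B(0,-84),48)
to(*B(0,18),48)
"
```

```text
[176.41167149   0.78484137  97.57854716] [  1.54126499 -86.4240586 ]
t 13.2 pos [ 551.  -322.1   50.5] yaw 97.6 g -0.1 | d cm [ 0.24 -0.17  0.23] turn 0.01
t 13.2 pos [ 551.  -322.1   50.5] yaw 97.6 g -0.1 | d cm [10.44 -0.05  0.1 ] turn 0.01
```

View pics/s5c.png

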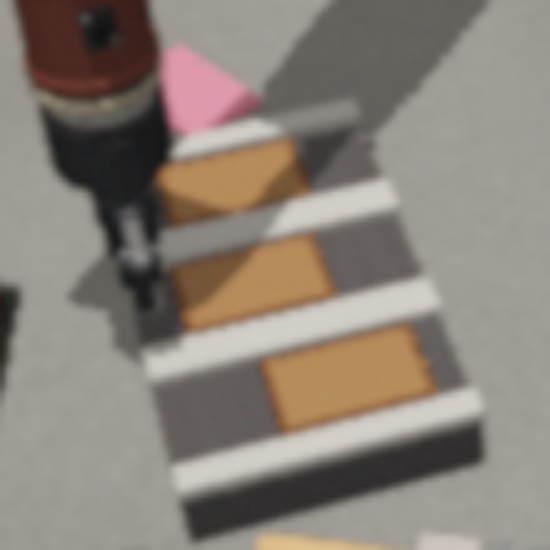

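The closed fingers stand in lane 1 behind the plate, at crop (150,290). I push.

Call:
{"method": "move_arm", "body": {"motion": [[[0.3,-0.1,0.2],0,0],[[1.2,0,0.1],0,0],[[1.5,0,0],0,0],[[1.5,0,0],0,0],[[1.2,0,0],0,0]]}}

```text
clock: 13.7
position: [543.2, -263.7, 48.1]
eef_rot: [176.2, 1.0, 97.5]
ft_force: [0.4, -1.3, 1.2]
grip_width: 0.1
```

```bash
python3 -c "
from h import *
p=env.sense()['position'];print(env.sense()['eef_rot'],Bi(p[:2]))
to(*B(0,15),48.5)
"
```

```text
[176.24631984   0.97539301  97.46928197] [  0.8125622  -27.47515759]
t 13.7 pos [ 543.2 -263.7   48.1] yaw 97.5 g 0.1 | d cm [ 4.25 -0.04 -0.12] turn 0.008
```

Call:
{"method": "move_arm", "body": {"motion": [[[1.2,0,-0.1],0,0],[[1.2,0,0],0,0],[[1.0,0,0],0,0],[[0.3,0,0],0,0],[[0,0,0],0,0]]}}

```text
clock: 14.2
position: [537.4, -220.2, 48.7]
eef_rot: [176.3, 0.9, 97.7]
ft_force: [1.0, -1.1, 0.2]
grip_width: 0.1
```

```bash
python3 -c "
from h import *
p=env.sense()['position'];print(env.sense()['eef_rot'],Bi(p[:2]))
c=shot('scene','s6')
cv2.imwrite('pics/s6c.png',cv2.cvtColor(cv2.resize(c['frame'][150:260,150:260],None,fx=5,fy=5,interpolation=2),4))
for q in plates(env.camera('top')):
    if 240<q[0][0]<350 and q[0][1]>120: print(np.round(q[0]),q[1],Bi(q[2]),q[3])
"
```

```text
[176.26720324   0.94566507  97.68422978] [ 0.41411052 16.36935499]
[297. 145.] 576 [103.85752978  26.80960065] ((635.9354858398438, -201.64862060546875), (63.446754455566406, 98.47986602783203), 6.739177227020264)
[277. 181.] 327 [  4.13452982 100.91896413] ((526.607421875, -140.12693786621094), (60.72905731201172, 66.89604187011719), 89.96527862548828)
[309. 210.] 261 [-95.38658511  15.80347603] ((438.9058837890625, -235.9898681640625), (54.2713508605957, 60.473541259765625), 89.48928833007812)
```

View pics/s6c.png

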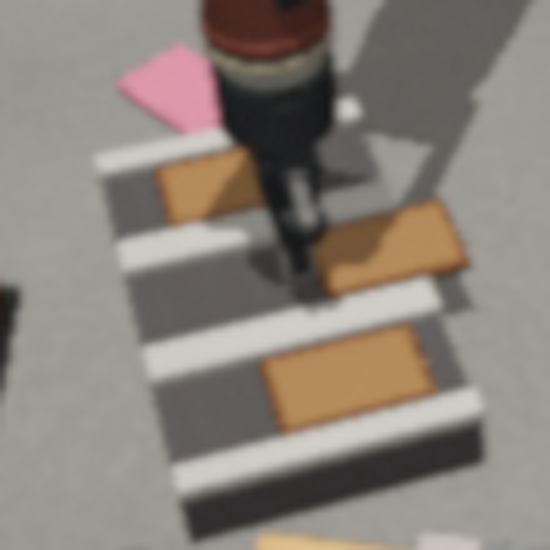

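Plate 1 now overhangs the edge, with its front corners at crop (443,203) and (468,265). I check by how much.

```bash
python3 -c "
from h import *
c=env.camera('scene')
for u,v in ((443,203),(468,262),(318,240),(325,293)): print(np.round(Bi(ray(c,150+u/5,150+v/5,53)[:2]),1))
t=env.camera('top')
cv2.imwrite('pics/t4c.png',cv2.cvtColor(cv2.resize(t['frame'][120:240,230:360],None,fx=5,fy=5,interpolation=2),4))
"
```

```text
[-22.  125.7]
[ 37.5 124.7]
[-15.7  35.4]
[33.3 27.6]
```

View pics/t4c.png

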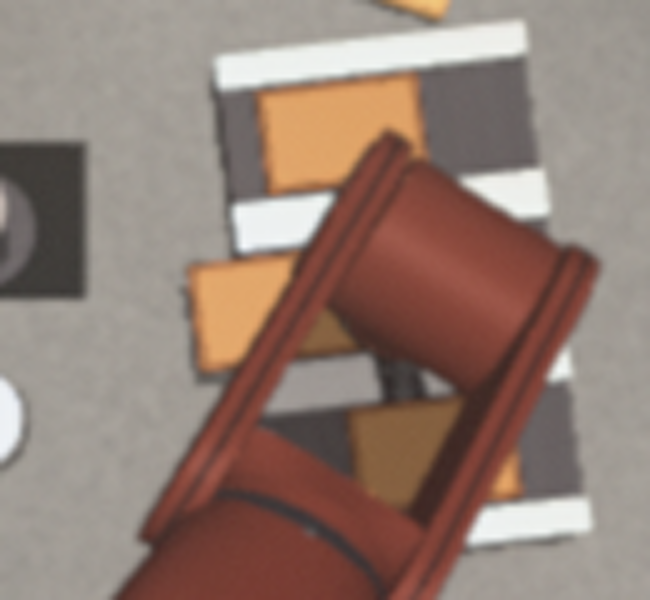

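```bash
python3 -c "
from h import *
c=env.camera('top')
for u,v in ((190,268),(203,374)): print(np.round(Bi(ray(c,230+u/5,120+v/5,53)[:2]),1))
"
```

```text
[ 28.5 124.1]
[-36.4 124.4]
```

Call:
{"method": "move_arm", "body": {"motion": [[[-1,0,0],0,0],[[0,0,-2],0,0],[[0,0,-3],0,0],[[0,0,-2],0,6],[[0,0,0],0,8.5]]}}

```text
clock: 14.95
position: [533.2, -234.8, 119.1]
eef_rot: [176.4, 0.9, 97.5]
ft_force: [0.3, 0.1, -0.1]
grip_width: 28.2
```

```bash
python3 -c "
from h import *
print(env.sense()['eef_rot'])
to(*B(1,113),115)
"
```

```text
[176.42261135   0.85717     97.45950965]
t 14.95 pos [ 533.2 -234.8  119.1] yaw 97.5 g 28.2 | d cm [11.06  0.73  0.29] turn 0.008
```

Call:
{"method": "move_arm", "body": {"motion": [[[2,0,0],0,8.5],[[3,0.2,0],0,8.5],[[3,0.2,0],0,8.5],[[2,0.2,0],0,8.5],[[0,0,0],0,8.5]]}}

```text
clock: 15.45
position: [522.8, -130.2, 112.1]
eef_rot: [176.7, 0.6, 97.2]
ft_force: [-0.9, -0.3, -0.2]
grip_width: 84.6
```

```bash
python3 -c "
from h import *
print(env.sense()['eef_rot'])
to(*B(0,112),24)
"
```

```text
[176.71200531   0.62828985  97.20588502]
t 15.45 pos [ 522.8 -130.2  112.1] yaw 97.2 g 84.6 | d cm [ 0.55 -0.19  8.81] turn 0.004
```

Call:
{"method": "move_arm", "body": {"motion": [[[0.5,-0.2,1],0,8.5],[[0,0,1.5],0,8.5],[[0,0,1],0,8.5],[[0,0,0],0,8.5],[[0,0,0],0,8.5]]}}

```text
clock: 15.95
position: [519.4, -124.9, 70.6]
eef_rot: [177.0, 0.5, 97.2]
ft_force: [1.3, 0.2, -0.1]
grip_width: 85.0
```

```bash
python3 -c "
from h import *
p=env.sense()['position'];print(env.sense()['eef_rot'],Bi(p[:2]))
c=shot('scene','s7')
cv2.imwrite('pics/s7c.png',cv2.cvtColor(cv2.resize(c['frame'][130:240,180:290],None,fx=5,fy=5,interpolation=2),4))
to(*B(0,112),24)
"
```

```text
[177.00699415   0.49320354  97.20086107] [ -5.81450171 113.19427432]
t 16.0 pos [ 519.3 -124.8   70.6] yaw 97.2 g 85.1 | d cm [-0.09  0.35  4.69] turn 0.004
```

View pics/s7c.png

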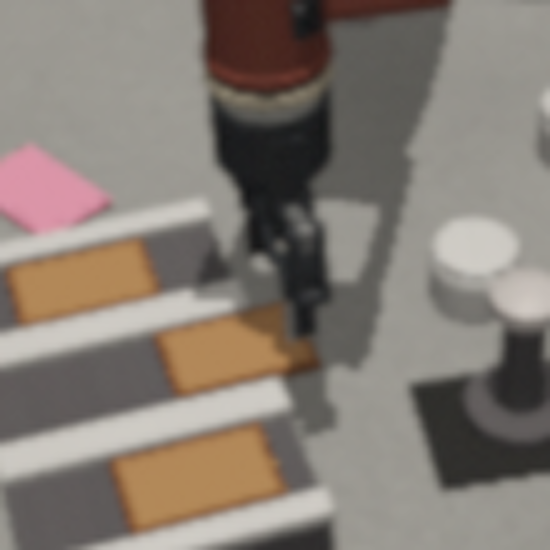

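The fingers straddle the overhanging end at crop (300,300). I continue down.

Call:
{"method": "move_arm", "body": {"motion": [[[-0.1,0.4,0],0,8.5],[[0,0,1],0,8.5],[[0,0,1],0,8.5],[[0,0,0],0,8.5],[[0,0,0],0,8.5]]}}

```text
clock: 16.5
position: [526.2, -126.6, 50.5]
eef_rot: [176.9, 0.6, 97.1]
ft_force: [0.9, -0.0, 0.2]
grip_width: 85.0
```

```bash
cat >> h.py <<'E'
def gp(off=25):
    s=env.sense(); R=Ro.from_euler('xyz',s['eef_rot'],degrees=True).as_matrix(); g=s['position']-off*R[:,2]
    print('gp',np.round(g,1),'block',np.round(Bi(g[:2]),1),'rot',np.round(s['eef_rot'],1),'F',np.round(s['ft_force'],1)); return g
E
python3 -c "
from h import *
gp();to(*B(0,112),24)
"
```

```text
gp [ 524.8 -126.5   75.5] block [ -0.7 110.9] rot [176.9   0.6  97.1] F [ 0.9 -0.   0.2]
t 16.5 pos [ 526.2 -126.6   50.5] yaw 97.1 g 85.0 | d cm [ 0.16 -0.21  2.64] turn 0.002
```

Call:
{"method": "move_arm", "body": {"motion": [[[0.1,-0.1,1],0,8.5],[[0,0,0.8],0,8.5],[[0,0,0.6],0,8.5],[[0,0,0],0,8.5],[[0,0,0],0,8.5]]}}

```text
clock: 17.0
position: [526.0, -125.4, 24.0]
eef_rot: [176.9, 0.5, 97.1]
ft_force: [-0.5, -0.4, 0.5]
grip_width: 84.9
```

```bash
python3 -c "
from h import *
gp();to(*B(0,112),24)
c=shot('scene','s8')
cv2.imwrite('pics/s8c.png',cv2.cvtColor(cv2.resize(c['frame'][130:240,180:290],None,fx=5,fy=5,interpolation=2),4))
"
```

```text
gp [ 524.6 -125.4   48.9] block [ -0.7 112.1] rot [176.9   0.5  97.1] F [-0.5 -0.4  0.5]
t 17.0 pos [ 526.  -125.4   24. ] yaw 97.1 g 84.9 | d cm [ 0.02 -0.06 -0.01] turn 0.003
```

View pics/s8c.png

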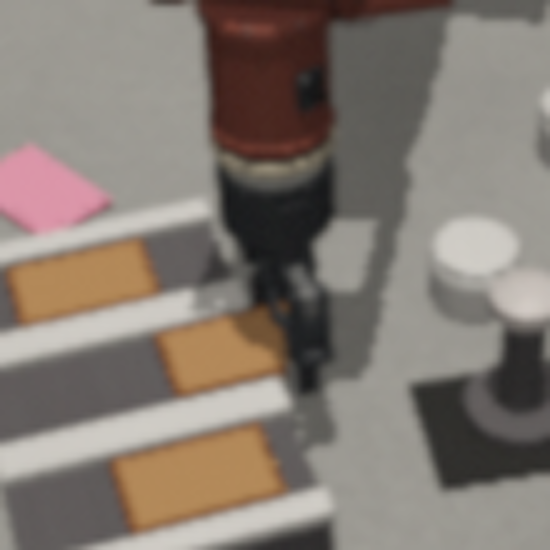

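The fingers are at both sides of the overhanging end, at plate height. I close.

Call:
{"method": "move_arm", "body": {"motion": [[[0,0,0],0,7.0],[[0,0,0],0,6.0],[[0,0,0],0,5.5],[[0,0,0],0,5.5],[[0,0,0],0,5.5]]}}

```text
clock: 17.55
position: [526.7, -125.6, 25.5]
eef_rot: [176.8, 0.6, 97.2]
ft_force: [-0.5, -0.5, -1.3]
grip_width: 64.9
```

```bash
python3 -c "
from h import *
gp();to(*B(0,112),24)
"
```

```text
gp [ 525.3 -125.6   50.5] block [-1.000e-01  1.118e+02] rot [176.8   0.6  97.2] F [-0.5 -0.5 -1.3]
t 17.55 pos [ 526.7 -125.6   25.5] yaw 97.2 g 64.9 | d cm [ 0.05 -0.14  0.14] turn 0.003
```

Call:
{"method": "move_arm", "body": {"motion": [[[0,0,-0.6],0,5.5],[[0,0,-1],0,5.5],[[0,0,-1.5],0,5.5],[[0,0,-2],0,5.5],[[0,0,-2],0,5.5]]}}

```text
clock: 18.05
position: [520.0, -124.4, 97.5]
eef_rot: [177.2, 0.4, 97.2]
ft_force: [-0.1, -0.5, -1.3]
grip_width: 64.4
```

```bash
python3 -c "
from h import *
gp();to(581,61,150)
c=shot('scene','s9')
cv2.imwrite('pics/s9c.png',cv2.cvtColor(cv2.resize(c['frame'][130:240,180:290],None,fx=5,fy=5,interpolation=2),4))
"
```

```text
gp [ 518.7 -124.4  122.5] block [ -6.5 113.7] rot [177.2   0.4  97.2] F [-0.1 -0.5 -1.3]
t 18.05 pos [ 520.  -124.4   97.5] yaw 97.2 g 64.4 | d cm [17.6   8.62 -4.96] turn 0.003
```

View pics/s9c.png

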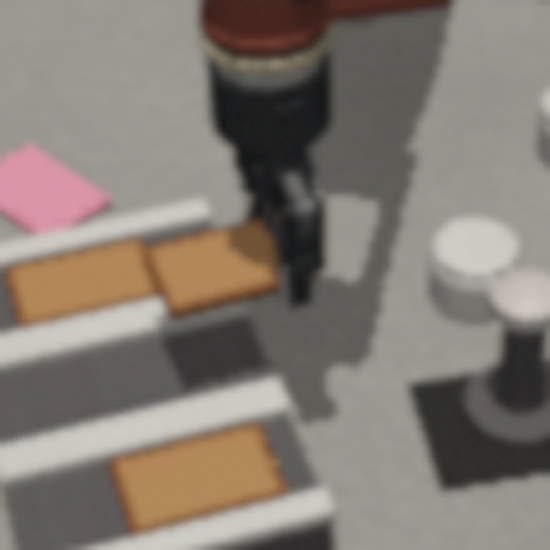

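The plate is held level at crop (215,265). I carry it to the tall stand.

Call:
{"method": "move_arm", "body": {"motion": [[[0,0,-2],0,5.5],[[0,0,-2.5],0,5.5],[[1,0.5,-1],0,5.5],[[2,1,0],0,5.5],[[2.5,1.2,0],0,5.5]]}}

```text
clock: 18.6
position: [539.5, -67.7, 161.8]
eef_rot: [176.7, 0.7, 96.8]
ft_force: [0.2, -0.1, -1.2]
grip_width: 65.1
```

```bash
python3 -c "
from h import *
gp();to(581,61,150)"
```

```text
gp [538.  -67.5 186.7] block [ 19.6 167.8] rot [176.7   0.7  96.8] F [ 0.2 -0.1 -1.2]
t 18.6 pos [539.5 -67.7 161.8] yaw 96.8 g 65.1 | d cm [12.29  5.59  1.35] turn -0.003
```

Call:
{"method": "move_arm", "body": {"motion": [[[2.5,1.2,0],0,5.5],[[2.5,1.2,0],0,5.5],[[2.5,1.2,0],0,5.5],[[2,1,0],0,5.5],[[0.5,0,0],0,5.5]]}}

```text
clock: 19.1
position: [573.7, 47.1, 161.1]
eef_rot: [176.8, 0.6, 96.9]
ft_force: [-0.3, -0.9, -0.8]
grip_width: 64.8
```

```bash
python3 -c "
from h import *
gp();to(581,61,130)"
```

```text
gp [572.2  47.2 186.1] block [ 67.6 277.6] rot [176.8   0.6  96.9] F [-0.3 -0.9 -0.8]
t 19.1 pos [573.7  47.1 161.1] yaw 96.9 g 64.8 | d cm [1.32 0.72 3.14] turn -0.001
```

Call:
{"method": "move_arm", "body": {"motion": [[[1.2,0.6,0.5],0,5.5],[[0,0,1],0,5.5],[[0,0,1],0,5.5],[[0,0,0],0,5.5],[[0,0,0],0,5.5]]}}

```text
clock: 19.6
position: [577.7, 60.3, 131.5]
eef_rot: [177.1, 0.6, 97.0]
ft_force: [-0.0, 0.4, -0.3]
grip_width: 64.5
```

```bash
python3 -c "
from h import *
gp();to(581,61,100)
c=shot('scene','s10'); t=shot('top','t10')
cv2.imwrite('pics/s10c.png',cv2.cvtColor(cv2.resize(c['frame'][120:230,220:350],None,fx=5,fy=5,interpolation=2),4))
for q in plates(t,137):
    if 180<q[0][0]<260 and q[0][1]>120: print(q[0],q[1],q[2],q[3])
"
```

```text
gp [576.4  60.4 156.4] block [ 73.3 290.1] rot [177.1   0.6  97. ] F [-0.   0.4 -0.3]
t 19.6 pos [577.7  60.3 131.5] yaw 97.0 g 64.5 | d cm [0.07 0.18 3.16] turn -0.001
[231.20535714 159.06845238] 336 [584.93682739  -2.17841022] ((585.7007446289062, -0.7278079986572266), (64.3018798828125, 46.18429183959961), 8.191049575805664)
```

View pics/s10c.png

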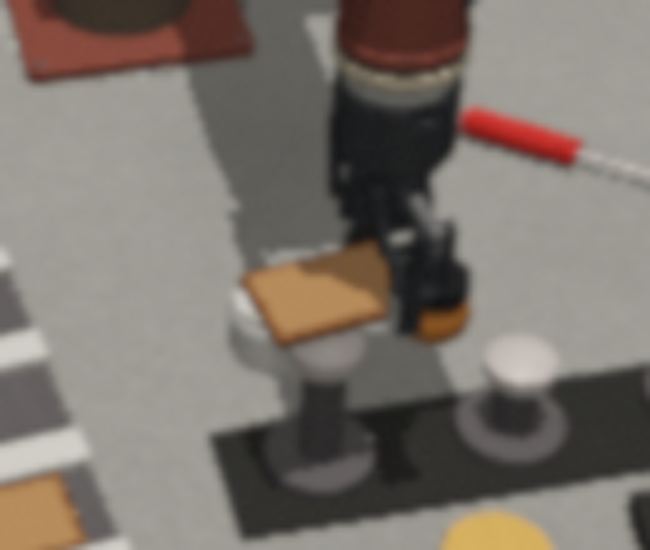

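View pics/t10.png

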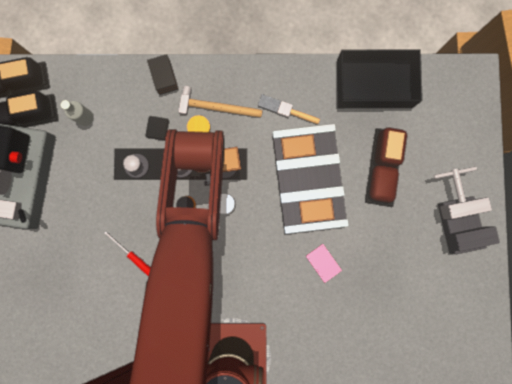

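The plate hovers over the tall stand at crop (320,290). Its measured centre is about (582,25), which agrees with the plan. I lower it.

Call:
{"method": "move_arm", "body": {"motion": [[[0,0.2,0.7],0,5.5],[[0,0.1,0.7],0,5.5],[[0,0,0.5],0,5.5],[[0,0,0],0,5.5],[[0,0,0],0,5.5]]}}

```text
clock: 20.2
position: [582.8, 59.5, 112.2]
eef_rot: [176.9, 0.6, 96.9]
ft_force: [0.7, 0.2, 0.2]
grip_width: 64.7
```

```bash
python3 -c "
from h import *
gp();to(581,60.5,100.5)"
```

```text
gp [581.4  59.6 137.1] block [ 78.2 288.7] rot [176.9   0.6  96.9] F [0.7 0.2 0.2]
t 20.2 pos [582.8  59.5 112.2] yaw 96.9 g 64.7 | d cm [ 0.13 -0.23  1.15] turn -0.002
```

Call:
{"method": "move_arm", "body": {"motion": [[[0.1,-0.2,0.4],0,5.5],[[0,0,0.3],0,5.5],[[0,0,0.2],0,5.5],[[0,0,0],0,5.5],[[0,0,0],0,5.5]]}}

```text
clock: 20.7
position: [581.2, 60.5, 102.6]
eef_rot: [176.9, 0.6, 96.9]
ft_force: [0.5, -0.2, -0.4]
grip_width: 64.4
```

```bash
python3 -c "
from h import *
gp();to(581,60.5,100.5)
c=shot('scene','s11')
cv2.imwrite('pics/s11c.png',cv2.cvtColor(cv2.resize(c['frame'][160:220,250:320],None,fx=9,fy=9,interpolation=2),4))"
```

```text
gp [579.8  60.6 127.6] block [ 76.7 289.9] rot [176.9   0.6  96.9] F [ 0.5 -0.2 -0.4]
t 20.7 pos [581.2  60.5 102.6] yaw 96.9 g 64.4 | d cm [ 0.01 -0.03  0.21] turn -0.002
```

View pics/s11c.png

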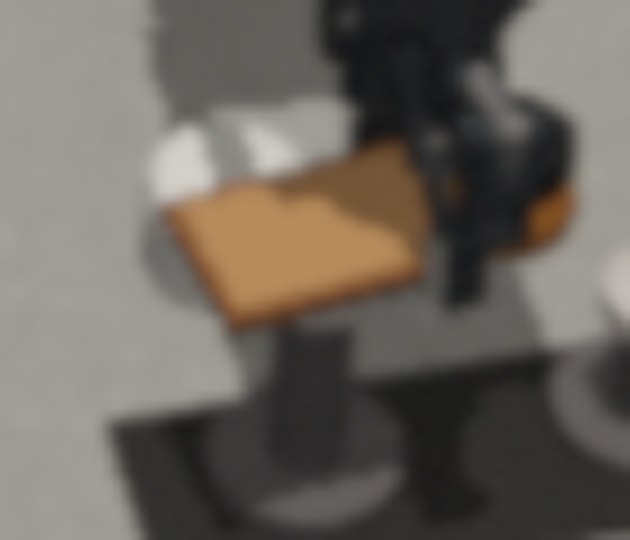

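```bash
python3 -c "
from h import *
c=env.camera('scene')
for u,v in ((165,208),(232,322),(422,270)): print(np.round(ray(c,250+u/9,160+v/9,130)[:2],1))
t=env.camera('top')
for q in plates(t,130):
    if 180<q[0][0]<260 and q[0][1]>120: print(q[0],q[1],q[2],q[3])
cv2.imwrite('pics/t11c.png',cv2.cvtColor(cv2.resize(t['frame'][140:200,200:260],None,fx=9,fy=9,interpolation=2),4))
"
```

```text
[567.1 -26.8]
[627.7 -18. ]
[617.1  53. ]
[231.70219436 159.29467085] 319 [585.25682815  -3.27040432] ((586.2484130859375, -1.684152603149414), (63.28016662597656, 45.13041687011719), 8.799406051635742)
```

View pics/t11c.png

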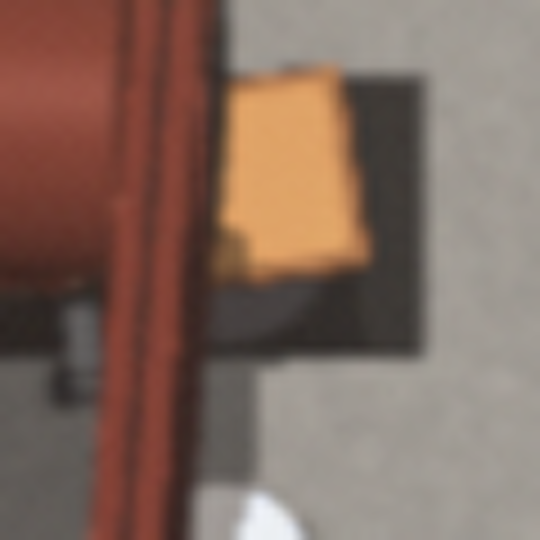

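Call:
{"method": "move_arm", "body": {"motion": [[[0,-0.2,0.2],0,5.5],[[0,0,0.1],0,5.5],[[0,0,0],0,5.5],[[0,0,0],0,5.5],[[0,0,0],0,5.5]]}}

```text
clock: 21.35
position: [579.6, 60.1, 100.0]
eef_rot: [176.9, 0.6, 96.9]
ft_force: [-0.6, -0.1, -0.1]
grip_width: 65.1
```

```bash
python3 -c "
from h import *
gp();to(580,60,100.5)"
```

```text
gp [578.2  60.2 124.9] block [ 75.  289.8] rot [176.9   0.6  96.9] F [-0.6 -0.1 -0.1]
t 21.35 pos [579.6  60.1 100. ] yaw 96.9 g 65.1 | d cm [-0.02  0.04 -0.05] turn -0.002
```

Call:
{"method": "move_arm", "body": {"motion": [[[0,0,0.1],0,5.5],[[0,0,0.1],0,5.5],[[0,0,0],0,5.5],[[0,0,0],0,5.5],[[0,0,0],0,5.5]]}}

```text
clock: 21.85
position: [579.9, 60.2, 99.6]
eef_rot: [176.8, 0.6, 96.9]
ft_force: [-1.5, 0.2, 1.6]
grip_width: 64.2
```

```bash
python3 -c "
from h import *
gp();to(580,60,100.5)
c=shot('scene','s12')
cv2.imwrite('pics/s12c.png',cv2.cvtColor(cv2.resize(c['frame'][160:220,250:320],None,fx=9,fy=9,interpolation=2),4))
gp()"
```

```text
gp [578.5  60.3 124.6] block [ 75.4 289.7] rot [176.8   0.6  96.9] F [-1.5  0.2  1.6]
t 21.85 pos [579.9  60.2  99.6] yaw 96.9 g 64.2 | d cm [-0.02  0.01 -0.09] turn -0.002
gp [578.5  60.3 124.6] block [ 75.4 289.8] rot [176.8   0.6  96.9] F [-1.1  0.3  1. ]
```

View pics/s12c.png

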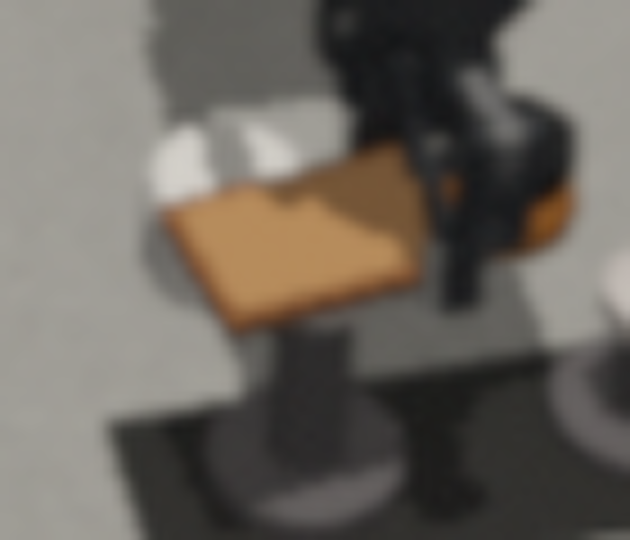

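The plate rests on the crown: the upward force is 1–1.6 N and it looks level. I release.

Call:
{"method": "move_arm", "body": {"motion": [[[0,0,0],0,6.9],[[0,0,0],0,7.2],[[0,0,0],0,7.6],[[0,0,0],0,8.0],[[0,0,0],0,8.5]]}}

```text
clock: 22.4
position: [580.2, 60.1, 98.9]
eef_rot: [176.8, 0.6, 96.9]
ft_force: [0.1, 0.2, 0.2]
grip_width: 84.9
```

```bash
python3 -c "
from h import *
gp();to(578.5,60.3,99.6)
c=shot('scene','s13')
cv2.imwrite('pics/s13c.png',cv2.cvtColor(cv2.resize(c['frame'][160:220,250:320],None,fx=9,fy=9,interpolation=2),4))
"
```

```text
gp [578.8  60.3 123.9] block [ 75.6 289.7] rot [176.8   0.6  96.9] F [0.1 0.2 0.2]
t 22.4 pos [580.2  60.1  98.9] yaw 96.9 g 84.9 | d cm [ 0.04 -0.16 -0.08] turn -0.002
```

View pics/s13c.png

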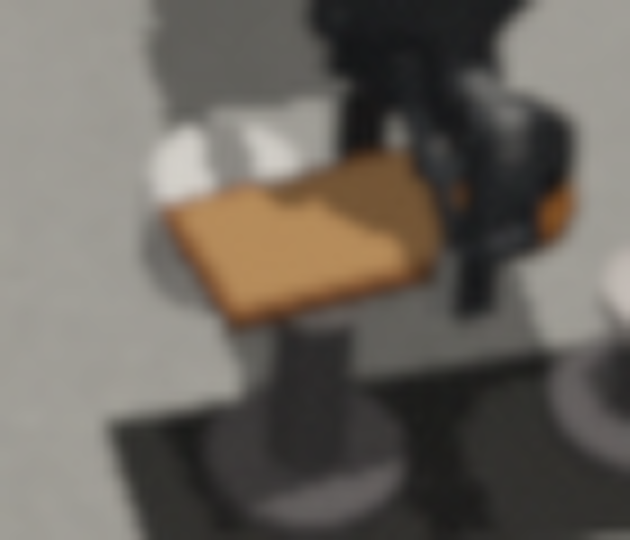

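Call:
{"method": "move_arm", "body": {"motion": [[[0,0,-0.5],0,8.5],[[0,0.05,-0.8],0,8.5],[[0,0.05,-1],0,8.5],[[0,0.05,-1],0,8.5],[[0,0,-1],0,8.5]]}}

```text
clock: 22.95
position: [578.6, 60.5, 144.6]
eef_rot: [176.9, 0.6, 96.9]
ft_force: [0.5, 0.1, -0.3]
grip_width: 85.1
```

Call:
{"method": "move_arm", "body": {"motion": [[[0,0,-2],0,8.5],[[0,0,-2.5],0,8.5],[[0,0,-1],0,8.5],[[0,0,0],0,8.5],[[0,0,0],0,4]]}}

```text
clock: 23.45
position: [576.8, 60.8, 206.4]
eef_rot: [176.5, 0.7, 96.9]
ft_force: [-0.4, -0.3, -1.4]
grip_width: 72.6
```

```bash
python3 -c "
from h import *
gp();to(*B(100,-60),150)
c=shot('scene','s14')
cv2.imwrite('pics/s14c.png',cv2.cvtColor(cv2.resize(c['frame'][160:220,250:320],None,fx=9,fy=9,interpolation=2),4))
"
```

```text
gp [575.3  60.9 231.4] block [ 72.2 290.8] rot [176.5   0.7  96.9] F [-0.4 -0.3 -1.4]
t 23.45 pos [576.8  60.8 206.4] yaw 96.9 g 72.6 | d cm [-34.97   2.33   6.21] turn -0.002
```

View pics/s14c.png

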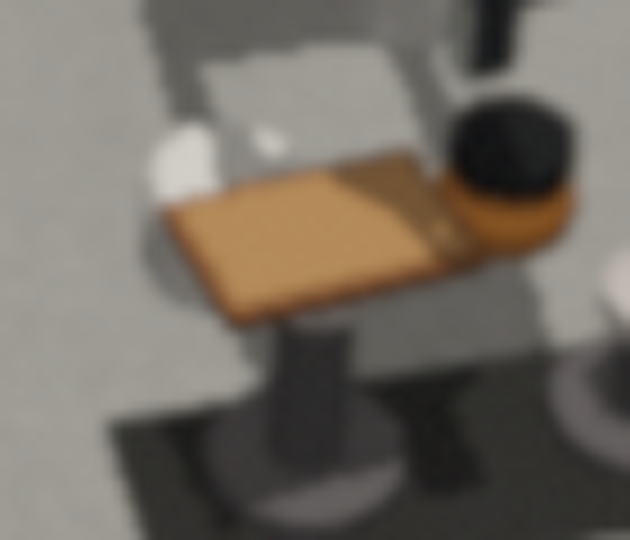

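Plate 1 balances on the tall stand, level, at crop (320,240). Next is plate 2.

Call:
{"method": "move_arm", "body": {"motion": [[[-2,0.1,0],0,0],[[-3.5,0.2,0],0,0],[[-3.5,0.2,0],0,0],[[-3.5,0.2,0],0,0],[[-3.5,0.2,0],0,0]]}}

```text
clock: 24.0
position: [602.0, -96.2, 200.7]
eef_rot: [177.2, 0.4, 97.4]
ft_force: [0.3, -0.1, 0.0]
grip_width: 0.3
```

Call:
{"method": "move_arm", "body": {"motion": [[[-3.5,0.2,1],0,0],[[-3.5,0.2,1],0,0],[[-3.5,0.2,1],0,0],[[-2,0.2,1],0,0],[[0,0,0],0,0]]}}

```text
clock: 24.5
position: [625.0, -227.7, 152.0]
eef_rot: [177.7, 0.1, 97.1]
ft_force: [0.3, 0.3, -0.2]
grip_width: 0.2
```

```bash
python3 -c "
from h import *
gp();to(*B(100,-52),85)
t=shot('top','t14')
for q in plates(t,128):
    if 180<q[0][0]<350 and q[0][1]>120: print(np.round(q[0],1),q[1],q[2],q[3])
for q in plates(t,53):
    if 250<q[0][0]<350 and q[0][1]>120: print(np.round(q[0],1),q[1],Bi(q[2]),q[3])
"
```

```text
gp [ 624.  -227.8  176.9] block [85.4 -1.7] rot [1.777e+02 1.000e-01 9.710e+01] F [ 0.3  0.3 -0.2]
t 24.5 pos [ 625.  -227.7  152. ] yaw 97.1 g 0.2 | d cm [-5.01  1.07  6.76] turn 0.001
[298.8 148.1] 182 [ 617.99041955 -197.1235274 ] ((621.61669921875, -190.10433959960938), (56.06928634643555, 52.94157028198242), 19.84453773498535)
[221.7 161. ] 781 [580.632544    25.82529998] ((580.9378051757812, 25.721649169921875), (65.93547821044922, 100.48033142089844), 8.189587593078613)
[324.7 211.4] 309 [ 435.03278444 -269.69571128] ((440.6321105957031, -259.679931640625), (61.199615478515625, 66.20160675048828), 6.665513038635254)
[298.8 148.1] 182 [94.47393824 21.34631234] ((633.9867553710938, -196.4080047607422), (59.04179000854492, 55.748260498046875), 19.84454917907715)
[324.7 211.4] 309 [-106.06030116  -31.02465064] ((443.4074401855469, -269.67218017578125), (64.44412994384766, 69.71125793457031), 6.665506839752197)
```

Plate 1's centre in the top view is (581,26), against the crown at (582,25).

Call:
{"method": "move_arm", "body": {"motion": [[[-2,0.4,1],0,0],[[-2,0.4,2],0,0],[[-1,0.3,2],0,0],[[0,0,1.5],0,0],[[0,0,0],0,0]]}}

```text
clock: 25.05
position: [644.9, -269.3, 84.9]
eef_rot: [177.8, -0.1, 97.3]
ft_force: [-0.5, -0.3, -1.1]
grip_width: -0.1
```

```bash
python3 -c "
from h import *
gp(0);to(*B(100,-50),50)
"
```

```text
gp [ 644.9 -269.3   84.9] block [101.1 -45.5] rot [ 1.778e+02 -1.000e-01  9.730e+01] F [-0.5 -0.3 -1.1]
t 25.05 pos [ 644.9 -269.3   84.9] yaw 97.3 g -0.1 | d cm [-0.46 -0.25  3.48] turn 0.006
```

Call:
{"method": "move_arm", "body": {"motion": [[[-0.6,-0.2,1],0,0],[[0,0,1],0,0],[[0,0,0.8],0,0],[[0,0,0.4],0,0],[[0,0,0],0,0]]}}

```text
clock: 25.55
position: [645.7, -272.7, 52.5]
eef_rot: [177.7, -0.1, 97.5]
ft_force: [-0.2, 0.5, 0.1]
grip_width: 0.1
```

```bash
python3 -c "
from h import *
gp(0);to(*B(100,15),48.5)
c=shot('scene','s15')
cv2.imwrite('pics/s15c.png',cv2.cvtColor(cv2.resize(c['frame'][170:260,160:260],None,fx=6,fy=6,interpolation=2),4))
"
```

```text
gp [ 645.7 -272.7   52.5] block [101.5 -49. ] rot [ 1.777e+02 -1.000e-01  9.750e+01] F [-0.2  0.5  0.1]
t 25.55 pos [ 645.7 -272.7   52.5] yaw 97.5 g 0.1 | d cm [ 6.4  -0.11  0.41] turn 0.009
```

View pics/s15c.png

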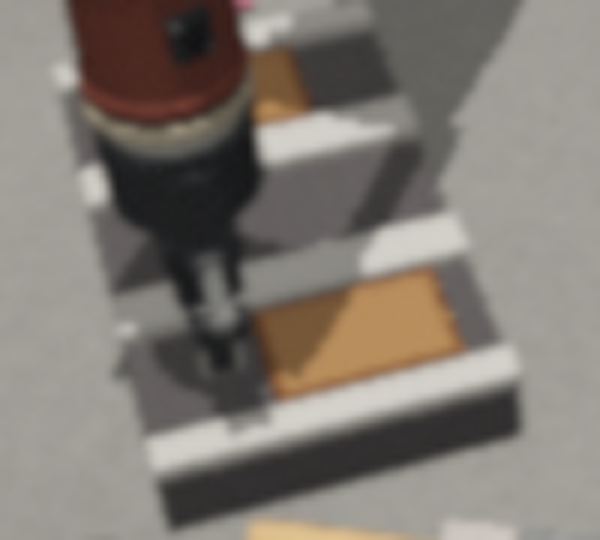

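The fingers are in lane 2 behind the plate, at crop (225,360). I push.

Call:
{"method": "move_arm", "body": {"motion": [[[0,0,0.4],0,0],[[0.8,0,0],0,0],[[1.2,0,0],0,0],[[1.2,0,0],0,0],[[1,0,0],0,0]]}}

```text
clock: 26.1
position: [641.2, -230.0, 50.6]
eef_rot: [177.5, 0.1, 97.4]
ft_force: [-0.2, -1.0, -1.1]
grip_width: 0.1
```

```bash
python3 -c "
from h import *
gp(0);to(*B(100,14.5),48.5)
"
```

```text
gp [ 641.2 -230.    50.6] block [102.3  -6. ] rot [1.775e+02 1.000e-01 9.740e+01] F [-0.2 -1.  -1.1]
t 26.1 pos [ 641.2 -230.    50.6] yaw 97.4 g 0.1 | d cm [ 2.05 -0.22  0.2 ] turn 0.007
```

Call:
{"method": "move_arm", "body": {"motion": [[[0.8,-0.2,0.1],0,0],[[0.8,0,0],0,0],[[0.3,0,0],0,0],[[0,0,0],0,0],[[0,0,0],0,0]]}}

```text
clock: 26.6
position: [637.1, -207.6, 50.8]
eef_rot: [177.4, 0.1, 97.6]
ft_force: [-0.4, -1.2, -0.0]
grip_width: 0.2
```

```bash
python3 -c "
from h import *
gp(0);to(*B(100,15),48.5)
c=shot('scene','s16')
cv2.imwrite('pics/s16c.png',cv2.cvtColor(cv2.resize(c['frame'][170:260,160:260],None,fx=6,fy=6,interpolation=2),4))
t=shot('top','t16')
cv2.imwrite('pics/t16c.png',cv2.cvtColor(cv2.resize(t['frame'][120:240,230:360],None,fx=5,fy=5,interpolation=2),4))
"
```

```text
gp [ 637.1 -207.6   50.8] block [100.9  16.8] rot [1.774e+02 1.000e-01 9.760e+01] F [-0.4 -1.2 -0. ]
t 26.6 pos [ 637.1 -207.6   50.8] yaw 97.6 g 0.2 | d cm [-0.17 -0.1   0.23] turn 0.01
```

View pics/s16c.png

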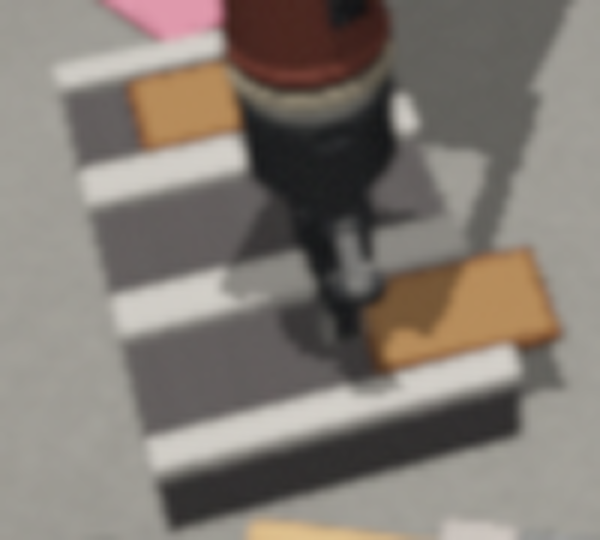

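View pics/t16c.png

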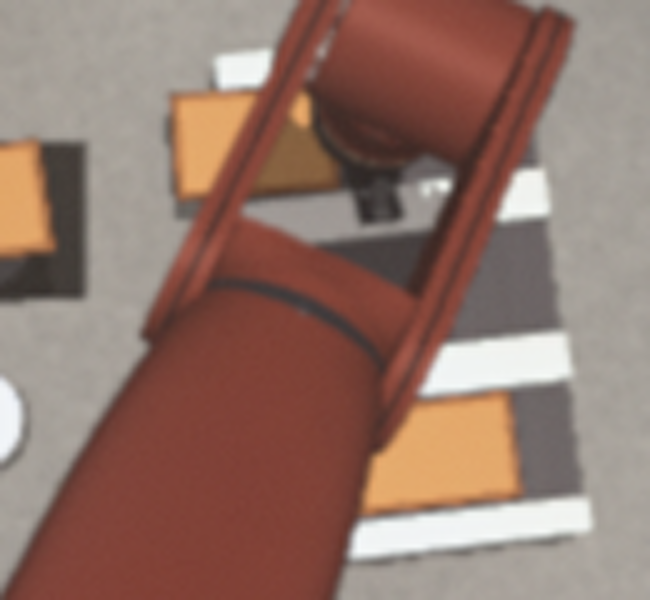

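Plate 2 overhangs, with its front edge at top crop (170,92)–(181,199).

```bash
python3 -c "
from h import *
c=env.camera('top')
for u,v in ((170,92),(181,199)): print(np.round(Bi(ray(c,230+u/5,120+v/5,53)[:2]),1))
"
```

```text
[137.2 122.8]
[ 71.  124.3]
```

Call:
{"method": "move_arm", "body": {"motion": [[[-1,0,0],0,0],[[0,0,-2],0,0],[[0,0,-3],0,0],[[0,0,-2],0,6],[[0,0,0],0,8.5]]}}

```text
clock: 27.25
position: [633.7, -221.3, 119.8]
eef_rot: [177.7, -0.1, 97.4]
ft_force: [0.7, -1.2, -0.0]
grip_width: 28.2
```

```bash
python3 -c "
from h import *
gp();to(*B(100,113),115)
"
```

```text
gp [ 632.7 -221.4  144.8] block [94.8  3.6] rot [ 1.777e+02 -1.000e-01  9.740e+01] F [ 0.7 -1.2 -0. ]
t 27.25 pos [ 633.7 -221.3  119.8] yaw 97.4 g 28.2 | d cm [10.94  0.48  0.51] turn 0.008
```

Call:
{"method": "move_arm", "body": {"motion": [[[2,0,0],0,8.5],[[3,0.2,0],0,8.5],[[3,0.2,0],0,8.5],[[2,0.2,0],0,8.5],[[0,0,0],0,8.5]]}}

```text
clock: 27.75
position: [623.1, -117.0, 113.6]
eef_rot: [178.0, -0.3, 97.2]
ft_force: [-0.6, 0.1, 0.6]
grip_width: 84.9
```

```bash
python3 -c "
from h import *
gp();to(*B(102,111.5),70)
"
```

```text
gp [ 622.3 -117.2  138.6] block [ 97.2 108.2] rot [178.   -0.3  97.2] F [-0.6  0.1  0.6]
t 27.75 pos [ 623.1 -117.   113.6] yaw 97.2 g 84.9 | d cm [0.29 0.24 4.37] turn 0.004
```

Call:
{"method": "move_arm", "body": {"motion": [[[0.3,0.4,1],0,8.5],[[0,0,1.5],0,8.5],[[0,0,1],0,8.5],[[0,0,0],0,8.5],[[0,0,0],0,8.5]]}}

```text
clock: 28.25
position: [625.6, -113.3, 70.7]
eef_rot: [178.4, -0.4, 97.2]
ft_force: [0.3, 0.9, 0.3]
grip_width: 85.0
```

```bash
python3 -c "
from h import *
gp();to(*B(102,111.5),24)
c=shot('scene','s17')
cv2.imwrite('pics/s17c.png',cv2.cvtColor(cv2.resize(c['frame'][150:250,190:290],None,fx=6,fy=6,interpolation=2),4))
t=env.camera('top')
cv2.imwrite('pics/t17c.png',cv2.cvtColor(cv2.resize(t['frame'][120:240,230:360],None,fx=5,fy=5,interpolation=2),4))
"
```

```text
gp [ 624.9 -113.6   95.7] block [100.3 111.5] rot [178.4  -0.4  97.2] F [0.3 0.9 0.3]
t 28.25 pos [ 625.6 -113.3   70.7] yaw 97.2 g 85.0 | d cm [-0.05 -0.03  4.67] turn 0.003
```

View pics/s17c.png

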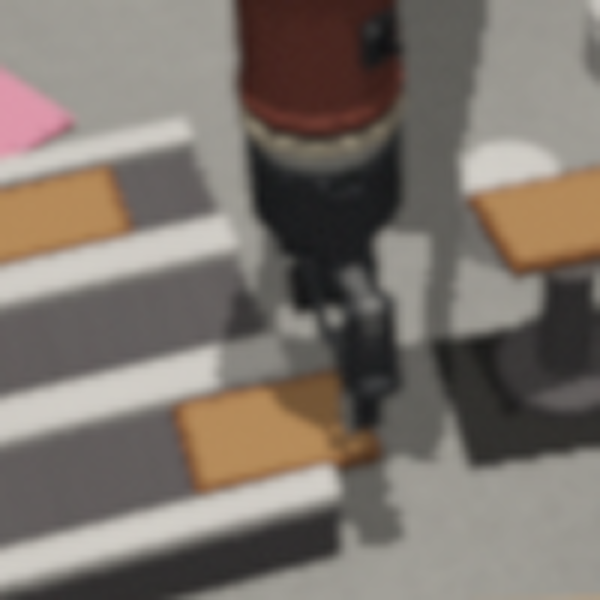

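View pics/t17c.png

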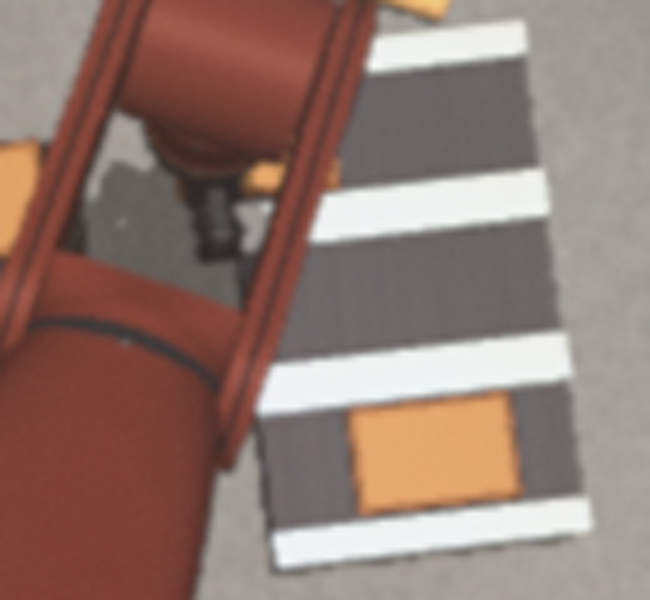

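The fingers straddle the end of plate 2, scene crop (365,420). I go down.

Call:
{"method": "move_arm", "body": {"motion": [[[0,0,1],0,8.5],[[0,0,1],0,8.5],[[0,0,1],0,8.5],[[0,0,0.7],0,8.5],[[0,0,0],0,8.5]]}}

```text
clock: 28.85
position: [627.8, -113.9, 32.4]
eef_rot: [178.2, -0.3, 97.1]
ft_force: [0.0, 0.6, 0.0]
grip_width: 85.1
```

```bash
python3 -c "
from h import *
gp();to(*B(101,111.5),24)
"
```

```text
gp [ 627.  -114.1   57.3] block [102.3 110.8] rot [178.2  -0.3  97.1] F [0.  0.6 0. ]
t 28.85 pos [ 627.8 -113.9   32.4] yaw 97.1 g 85.1 | d cm [ 0.05 -0.23  0.83] turn 0.002
```

Call:
{"method": "move_arm", "body": {"motion": [[[0,-0.1,0.5],0,8.5],[[0,0,0.3],0,8.5],[[0,0,0],0,7],[[0,0,0],0,6],[[0,0,0],0,5.5]]}}

```text
clock: 29.35
position: [627.6, -113.8, 24.7]
eef_rot: [178.2, -0.3, 97.1]
ft_force: [-0.4, 0.9, -1.4]
grip_width: 64.2
```

Call:
{"method": "move_arm", "body": {"motion": [[[0,0,0],0,5.5],[[0,0,0],0,5.5],[[0,0,0],0,5.5],[[0,0,0],0,5.5],[[0,0,0],0,5.5]]}}

```text
clock: 29.85
position: [627.5, -113.8, 24.6]
eef_rot: [178.2, -0.3, 97.1]
ft_force: [0.4, -0.6, -1.4]
grip_width: 64.8
```

```bash
python3 -c "
from h import *
gp();to(*B(101,111.5),24)
"
```

```text
gp [ 626.7 -114.    49.6] block [102.  110.9] rot [178.2  -0.3  97.1] F [ 0.4 -0.6 -1.4]
t 29.85 pos [ 627.5 -113.8   24.6] yaw 97.1 g 64.8 | d cm [ 0.05 -0.18  0.05] turn 0.002
```

Call:
{"method": "move_arm", "body": {"motion": [[[0,0,-0.6],0,5.5],[[0,0,-1],0,5.5],[[0,0,-1.5],0,5.5],[[0,0,-2],0,5.5],[[0,0,-2],0,5.5]]}}

```text
clock: 30.35
position: [622.9, -113.8, 97.5]
eef_rot: [178.5, -0.5, 97.1]
ft_force: [0.8, -0.4, -0.1]
grip_width: 64.6
```

Call:
{"method": "move_arm", "body": {"motion": [[[0,0,-2],0,5.5],[[0,0,-2],0,5.5],[[0,0,-2],0,5.5],[[0,0,-1.5],0,5.5],[[0,0,0],0,5.5]]}}

```text
clock: 30.85
position: [623.9, -115.8, 187.5]
eef_rot: [177.8, -0.1, 97.1]
ft_force: [0.7, 0.6, -0.3]
grip_width: 64.4
```

```bash
python3 -c "
from h import *
gp();to(581,337,180)
c=shot('scene','s18')
cv2.imwrite('pics/s18c.png',cv2.cvtColor(cv2.resize(c['frame'][110:250,190:330],None,fx=4,fy=4,interpolation=2),4))
"
```

```text
gp [ 622.9 -116.   212.5] block [ 98.  109.4] rot [ 1.778e+02 -1.000e-01  9.710e+01] F [ 0.7  0.6 -0.3]
t 30.85 pos [ 623.9 -115.8  187.5] yaw 97.1 g 64.4 | d cm [45.46  1.34  0.91] turn 0.002
```

View pics/s18c.png

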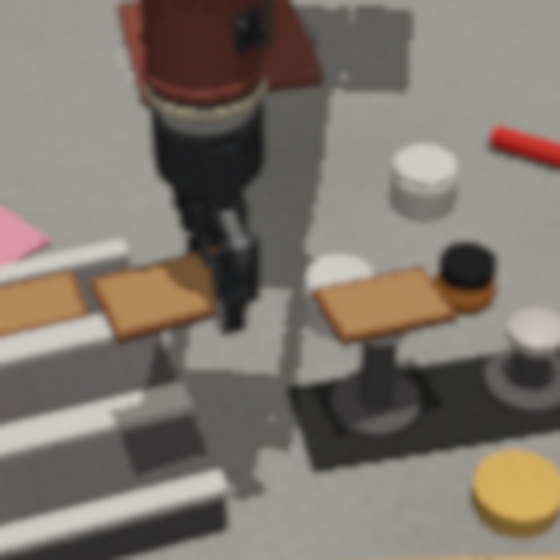

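Plate 2 is held at crop (160,295). Plate 1 is still level on the tall stand at (385,300). I carry plate 2 high to the far short stand.

Call:
{"method": "move_arm", "body": {"motion": [[[1.5,0,0],0,5.5],[[2.5,0.1,0],0,5.5],[[3,0.1,0],0,5.5],[[3,0.1,0],0,5.5],[[3,0.1,0],0,5.5]]}}

```text
clock: 31.4
position: [606.7, 18.2, 179.9]
eef_rot: [178.4, -0.4, 96.8]
ft_force: [0.1, 0.0, -0.1]
grip_width: 64.8
```

Call:
{"method": "move_arm", "body": {"motion": [[[3,0.1,0],0,5.5],[[3,0.1,0],0,5.5],[[3,0.1,0],0,5.5],[[3,0.1,0],0,5.5],[[3,0.1,0],0,5.5]]}}

```text
clock: 31.9
position: [585.0, 178.9, 171.9]
eef_rot: [179.3, -0.6, 96.8]
ft_force: [0.3, 0.5, -0.4]
grip_width: 64.3
```

```bash
python3 -c "
from h import *
gp();to(581,337,150)"
```

```text
gp [584.7 178.6 196.9] block [ 96.  406.4] rot [179.3  -0.6  96.8] F [ 0.3  0.5 -0.4]
t 31.9 pos [585.  178.9 171.9] yaw 96.8 g 64.3 | d cm [15.72  1.45  2.36] turn -0.003
```

Call:
{"method": "move_arm", "body": {"motion": [[[3,0.3,0.4],0,5.5],[[3,0.3,0.4],0,5.5],[[3,0.3,0.4],0,5.5],[[3,0.3,0.4],0,5.5],[[1.5,0.2,0],0,5.5]]}}

```text
clock: 32.4
position: [572.8, 325.5, 147.7]
eef_rot: [-179.9, -0.5, 97.1]
ft_force: [-0.0, -0.3, -0.9]
grip_width: 64.5
```

```bash
python3 -c "
from h import *
gp();to(581,337,90)"
```

```text
gp [572.9 325.3 172.7] block [102.1 553.5] rot [-179.9   -0.5   97.1] F [-0.  -0.3 -0.9]
t 32.4 pos [572.8 325.5 147.7] yaw 97.1 g 64.5 | d cm [0.98 0.97 5.78] turn 0.001
```

Call:
{"method": "move_arm", "body": {"motion": [[[0.6,0.6,1],0,5.5],[[0.3,0.3,1.5],0,5.5],[[0,0,1.5],0,5.5],[[0,0,1],0,5.5],[[0,0,0],0,5.5]]}}

```text
clock: 32.9
position: [575.9, 337.5, 89.9]
eef_rot: [-179.4, -0.4, 97.3]
ft_force: [0.5, 0.4, -1.1]
grip_width: 64.6
```

```bash
python3 -c "
from h import *
gp();to(581,337,70)
c=shot('scene','s19'); t=shot('top','t19')
cv2.imwrite('pics/s19c.png',cv2.cvtColor(cv2.resize(c['frame'][140:220,320:420],None,fx=6,fy=6,interpolation=2),4))
cv2.imwrite('pics/t19c.png',cv2.cvtColor(cv2.resize(t['frame'][120:220,90:240],None,fx=5,fy=5,interpolation=2),4))
for q in plates(t,90):
    if 100<q[0][0]<260 and q[0][1]>120: print(np.round(q[0],1),q[1],q[2],q[3])
"
```

```text
gp [576.2 337.4 114.9] block [106.9 565.1] rot [-179.4   -0.4   97.3] F [ 0.5  0.4 -1.1]
t 32.9 pos [575.9 337.5  89.9] yaw 97.3 g 64.6 | d cm [-0.13  0.52  1.98] turn 0.005
[131.5 160.7] 535 [586.89369888 295.92706157] ((586.1744384765625, 298.2542724609375), (64.94121551513672, 79.2997055053711), 8.152775764465332)
[221.8 160.9] 766 [586.12357631  28.09311015] ((586.30078125, 28.27008056640625), (67.16767120361328, 102.37745666503906), 8.545987129211426)
```

View pics/s19c.png

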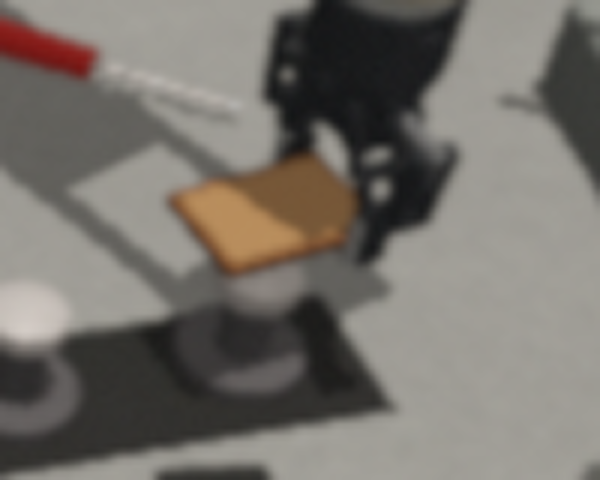

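View pics/t19c.png

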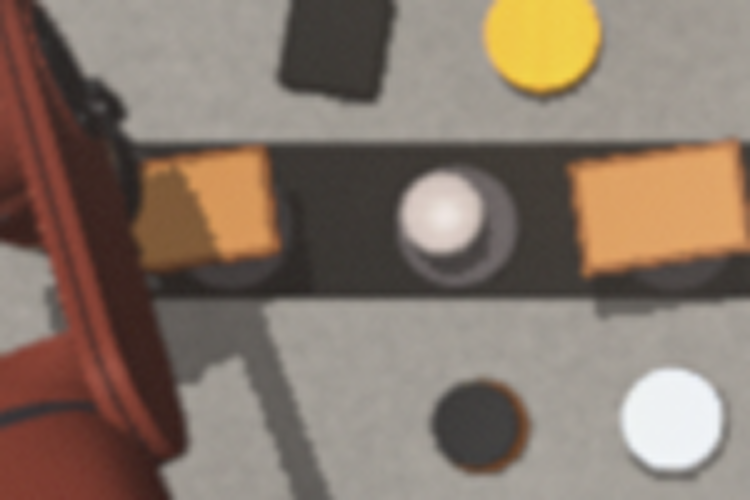

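Plate 2 hovers over the far stand at scene crop (265,210). Its centre is about (582,301), against the crown at (583,300). I lower it.

Call:
{"method": "move_arm", "body": {"motion": [[[-0.1,0.2,0.8],0,5.5],[[0,0,0.8],0,5.5],[[0,0,0.6],0,5.5],[[0,0,0],0,5.5],[[0,0,0],0,5.5]]}}

```text
clock: 33.5
position: [581.3, 336.7, 70.7]
eef_rot: [-179.8, -0.5, 97.2]
ft_force: [0.7, -0.1, -1.4]
grip_width: 64.3
```

```bash
python3 -c "
from h import *
gp();to(578.5,336.5,60)"
```

```text
gp [581.4 336.5  95.7] block [111.9 563.5] rot [-179.8   -0.5   97.2] F [ 0.7 -0.1 -1.4]
t 33.5 pos [581.3 336.7  70.7] yaw 97.2 g 64.3 | d cm [ 0.01 -0.28  1.07] turn 0.003
```

Call:
{"method": "move_arm", "body": {"motion": [[[0,-0.2,0.3],0,5.5],[[0,0,0.2],0,5.5],[[0,0,0.2],0,5.5],[[0,0,0],0,5.5],[[0,0,0],0,5.5]]}}

```text
clock: 34.0
position: [579.4, 336.9, 64.0]
eef_rot: [-179.9, -0.5, 97.2]
ft_force: [0.1, -0.2, -0.3]
grip_width: 64.9
```

```bash
python3 -c "
from h import *
gp();to(578.5,336.5,60)
c=shot('scene','s20'); t=shot('top','t20')
cv2.imwrite('pics/s20c.png',cv2.cvtColor(cv2.resize(c['frame'][160:210,330:400],None,fx=9,fy=9,interpolation=2),4))
for q in plates(t,92):
    if 100<q[0][0]<160 and q[0][1]>120: print(np.round(q[0],1),q[1],q[2],q[3])
"
```

```text
gp [579.5 336.7  89. ] block [110. 564.] rot [-179.9   -0.5   97.2] F [ 0.1 -0.2 -0.3]
t 34.0 pos [579.4 336.9  64. ] yaw 97.2 g 64.9 | d cm [-0.03 -0.09  0.4 ] turn 0.003
[134.3 160.9] 511 [585.91287957 287.29595243] ((585.113525390625, 289.8512268066406), (64.42127990722656, 76.98970794677734), 8.140785217285156)
```

View pics/s20c.png

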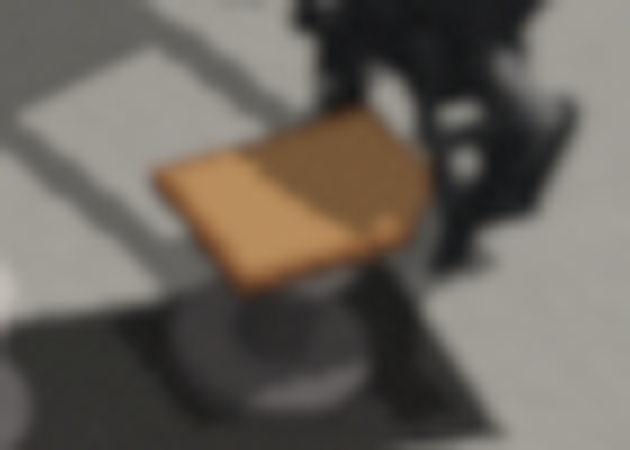

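Centre about (583.5,301) against the crown at (582.5,300). Four millimetres remain.

Call:
{"method": "move_arm", "body": {"motion": [[[-0.1,-0.1,0.2],0,5.5],[[0,0,0.2],0,5.5],[[0,0,0.1],0,5.5],[[0,0,0],0,5.5],[[0,0,0],0,5.5]]}}

```text
clock: 34.6
position: [578.9, 335.9, 59.4]
eef_rot: [-179.9, -0.5, 97.2]
ft_force: [-0.2, -0.8, 0.2]
grip_width: 64.6
```

```bash
python3 -c "
from h import *
gp();env.camera('top');gp();to(578.5,336.5,60)"
```

```text
gp [578.9 335.7  84.4] block [109.4 563.1] rot [-179.9   -0.5   97.2] F [-0.2 -0.8  0.2]
gp [578.9 335.7  84.4] block [109.4 563.1] rot [-179.9   -0.5   97.2] F [-1.6 -1.   0.6]
t 34.65 pos [578.9 335.9  59.4] yaw 97.2 g 64.8 | d cm [ 0.06 -0.03 -0.06] turn 0.003
```

Contact is starting. One millimetre more, then I read the force.

Call:
{"method": "move_arm", "body": {"motion": [[[0,0,0.1],0,5.5],[[0,0,0.05],0,5.5],[[0,0,0],0,5.5],[[0,0,0],0,5.5],[[0,0,0],0,5.5]]}}

```text
clock: 35.15
position: [579.0, 336.0, 59.1]
eef_rot: [-179.9, -0.5, 97.2]
ft_force: [-1.3, -1.1, 0.9]
grip_width: 65.1
```

```bash
python3 -c "
from h import *
gp();env.camera('top');gp();env.camera('top');gp();to(578.5,336.5,60)"
```

```text
gp [579.  335.7  84.1] block [109.5 563.1] rot [-179.9   -0.5   97.2] F [-1.3 -1.1  0.9]
gp [579.  335.7  84.1] block [109.5 563.1] rot [-179.9   -0.5   97.2] F [-1.7 -0.8  2.1]
gp [579.  335.8  84.1] block [109.5 563.1] rot [-179.9   -0.5   97.2] F [-0.7 -0.3  2. ]
t 35.25 pos [579.  336.   59.1] yaw 97.2 g 64.6 | d cm [ 0.06 -0.04 -0.09] turn 0.003
```

Contact is at about 2 N. I release.

Call:
{"method": "move_arm", "body": {"motion": [[[0,0,0],0,6.9],[[0,0,0],0,7.2],[[0,0,0],0,7.6],[[0,0,0],0,8.0],[[0,0,0],0,8.5]]}}

```text
clock: 35.75
position: [579.4, 336.0, 58.2]
eef_rot: [-180.0, -0.5, 97.2]
ft_force: [-0.9, -0.3, -0.1]
grip_width: 85.1
```

```bash
python3 -c "
from h import *
gp();to(579,336,59)
c=shot('scene','s21')
cv2.imwrite('pics/s21c.png',cv2.cvtColor(cv2.resize(c['frame'][160:210,330:400],None,fx=9,fy=9,interpolation=2),4))
"
```

```text
gp [579.4 335.8  83.2] block [109.9 563.1] rot [-180.    -0.5   97.2] F [-0.9 -0.3 -0.1]
t 35.75 pos [579.4 336.   58.2] yaw 97.2 g 85.1 | d cm [ 0.   -0.04 -0.08] turn 0.003
```

View pics/s21c.png

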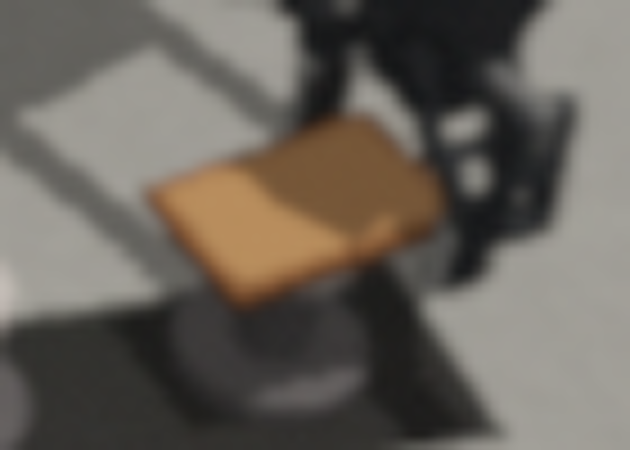

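Plate 2 stays on its stand at crop (300,210), with a small tilt at most. I rise.

Call:
{"method": "move_arm", "body": {"motion": [[[0,0,-0.5],0,8.5],[[0,0,-0.8],0,8.5],[[0,0,-1],0,8.5],[[0,0,-1],0,8.5],[[0,0,-1],0,8.5]]}}

```text
clock: 36.3
position: [578.8, 335.4, 103.6]
eef_rot: [-179.9, -0.5, 97.2]
ft_force: [-0.1, 1.0, 0.5]
grip_width: 84.9
```

Call:
{"method": "move_arm", "body": {"motion": [[[0,0,-2.5],0,8.5],[[0,0,-4],0,8.5],[[0,0,-4],0,8.5],[[0,0,-3],0,8.5],[[0,0,0],0,4]]}}

```text
clock: 36.8
position: [579.7, 334.4, 250.1]
eef_rot: [179.8, -0.6, 97.2]
ft_force: [-0.0, -0.1, 0.8]
grip_width: 72.7
```

```bash
python3 -c "
from h import *
gp(0);to(*B(-100,-85),180)
c=shot('scene','s22');t=env.camera('top')
cv2.imwrite('pics/s22c.png',cv2.cvtColor(cv2.resize(c['frame'][130:230,250:400],None,fx=5,fy=5,interpolation=2),4))
for q in plates(t,88)+plates(t,53):
    if 100<q[0][0]<340 and q[0][1]>120: print(np.round(q[0],1),q[1],q[2],q[3],Bi(q[2]))
"
```

```text
gp [579.7 334.4 250.1] block [110.  561.6] rot [179.8  -0.6  97.2] F [-0.  -0.1  0.8]
t 36.8 pos [579.7 334.4 250.1] yaw 97.2 g 72.7 | d cm [-64.66 -21.22   6.3 ] turn 0.003
[221.9 160.8] 760 [586.56005386  27.92342437] ((586.8134155273438, 27.80740737915039), (66.96575164794922, 101.25873565673828), 8.541626930236816) [ 79.43065754 256.65633973]
[131.6 162. ] 674 [583.18113588 296.03668436] ((582.4087524414062, 296.9281921386719), (64.99625396728516, 96.02787780761719), 8.173038482666016) [108.75171246 523.18291065]
[316.4 210.3] 678 [ 439.65332787 -250.97722971] ((439.8992004394531, -250.9727020263672), (61.25034713745117, 95.53582000732422), 6.297654628753662) [-100.37048758   -2.26200493]
[221.9 160.8] 760 [591.33057971  30.30832266] ((591.590087890625, 30.18952178955078), (68.57695770263672, 103.69502258300781), 8.541646003723145) [ 84.45627061 258.44208049]
[131.6 162. ] 674 [587.87036533 304.87235966] ((587.0794067382812, 305.78533935546875), (66.56007385253906, 98.33831024169922), 8.173028945922852) [114.48278705 531.38125285]
[316.4 210.3] 678 [ 440.88929326 -255.30265201] ((441.14105224609375, -255.29798889160156), (62.72399139404297, 97.8343734741211), 6.297654628753662) [-99.67087126  -6.70581248]
```

View pics/s22c.png

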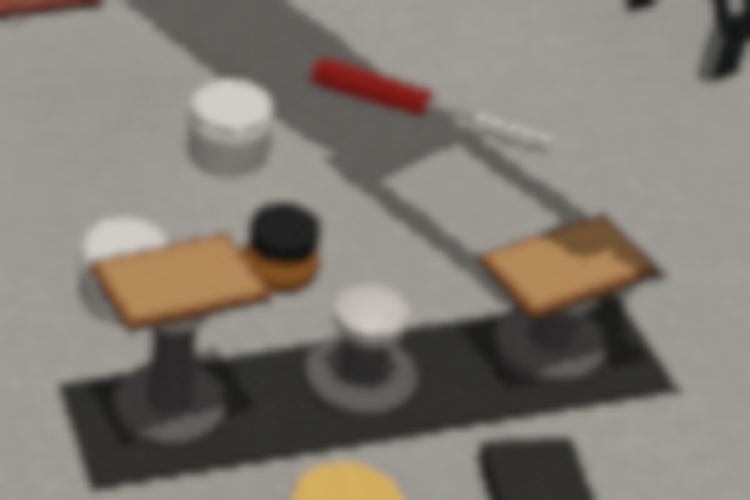

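```bash
python3 - <<'E'
from h import *
c=env.camera('scene')
o=np.array([250,130])
def corners(ctr,th):
    y=np.radians(8); R=Ro.from_euler('zx',[0,0]).as_matrix()
    R=Ro.from_euler('z',y).as_matrix()@Ro.from_euler('x',th).as_matrix()
    return [(proj(c,np.array(ctr)+R@np.array([a*33,b*50,4.]))-o)*5 for a,b in((-1,-1),(1,-1),(1,1),(-1,1))]
for th in(0,.1,.2): print(th,np.round(corners((584,299,84),th)).tolist())
print(np.round(corners((583,25,124),0)).tolist())
H=hsv(c); m=(H[...,0]>5)&(H[...,0]<22)&(H[...,1]>110)&(H[...,2]>60)
for ce,a,b,l in blobs(m,150):
    if 260<ce[0]<400 and 150<ce[1]<200:
        cnt=cv2.findContours(l.astype(np.uint8),0,1)[0][0]
        print((cv2.approxPolyDP(cnt,3,True)[:,0]-o).tolist())
E
```

```text
0 [[475.0, 244.0], [527.0, 307.0], [657.0, 271.0], [601.0, 210.0]]
0.1 [[474.0, 249.0], [526.0, 313.0], [658.0, 266.0], [602.0, 205.0]]
0.2 [[473.0, 255.0], [525.0, 318.0], [659.0, 261.0], [602.0, 200.0]]
[[84.0, 258.0], [124.0, 326.0], [270.0, 287.0], [226.0, 222.0]]
[[130, 54], [120, 44], [97, 51], [105, 62]]
[[19, 53], [25, 64], [59, 57], [62, 50], [40, 48]]
```

Both plates sit well; a plate projected at the same place puts plate 2's tilt at about 0.06 rad. Next is plate 0.

Call:
{"method": "move_arm", "body": {"motion": [[[-2,-0.7,0],0,0],[[-4,-1.3,0],0,0],[[-4.3,-1.4,0],0,0],[[-4.3,-1.4,0],0,0],[[-4.3,-1.4,0],0,0]]}}

```text
clock: 37.45
position: [531.9, 136.1, 229.2]
eef_rot: [-178.5, -0.4, 97.7]
ft_force: [1.0, -0.4, 1.2]
grip_width: 0.0
```

Call:
{"method": "move_arm", "body": {"motion": [[[-4.3,-1.4,0],0,0],[[-4.3,-1.4,0],0,0],[[-4.3,-1.4,0],0,0],[[-4.3,-1.4,0],0,0],[[-4.3,-1.4,0],0,0]]}}

```text
clock: 37.95
position: [481.2, -93.4, 218.0]
eef_rot: [-177.4, -0.7, 97.8]
ft_force: [0.8, 0.2, 0.2]
grip_width: -0.1
```

```bash
python3 -c "
from h import *
gp(0);to(*B(-100,-82),120)"
```

```text
gp [481.2 -93.4 218. ] block [-39.9 149.1] rot [-177.4   -0.7   97.8] F [0.8 0.2 0.2]
t 37.95 pos [481.2 -93.4 218. ] yaw 97.8 g -0.1 | d cm [-23.14  -5.88   9.79] turn 0.013
```

Call:
{"method": "move_arm", "body": {"motion": [[[-4,-1,1],0.01,0],[[-4,-1,1],0,0],[[-4,-1,1],0,0],[[-4,-1,1],0,0],[[-3,-1,1],0,0]]}}

```text
clock: 38.45
position: [445.0, -293.9, 157.2]
eef_rot: [-176.8, -1.2, 97.0]
ft_force: [0.6, 0.6, -0.2]
grip_width: -0.3
```

```bash
python3 -c "
from h import *
gp(0);to(*B(-100,-82),90)"
```

```text
gp [ 445.  -293.9  157.2] block [-100.3  -45.5] rot [-176.8   -1.2   97. ] F [ 0.6  0.6 -0.2]
t 38.45 pos [ 445.  -293.9  157.2] yaw 97.0 g -0.3 | d cm [-3.79  0.39  6.63] turn 0.001
```

Call:
{"method": "move_arm", "body": {"motion": [[[-1.5,0.1,1],0,0],[[-1,0.1,2],0,0],[[0,0,2],0,0],[[0,0,1],0,0],[[0,0,0],0,0]]}}

```text
clock: 38.95
position: [437.2, -317.8, 82.4]
eef_rot: [-176.0, -2.1, 96.6]
ft_force: [0.1, 0.2, 0.5]
grip_width: -0.2
```

```bash
python3 -c "
from h import *
gp(0);to(*B(-100,-82),50)"
```

```text
gp [ 437.2 -317.8   82.4] block [-110.9  -68.3] rot [-176.    -2.1   96.6] F [0.1 0.2 0.5]
t 38.95 pos [ 437.2 -317.8   82.4] yaw 96.6 g -0.2 | d cm [-1.48  1.32  3.1 ] turn -0.007
```

Call:
{"method": "move_arm", "body": {"motion": [[[-0.8,0.6,0],0,0],[[-0.6,0.6,0.5],0,0],[[0,0,1],0,0],[[0,0,0.5],0,0],[[0,0,0],0,0]]}}

```text
clock: 39.45
position: [451.8, -330.5, 60.9]
eef_rot: [-176.1, -2.0, 96.7]
ft_force: [-0.3, 0.6, -0.7]
grip_width: -0.0
```

```bash
python3 -c "
from h import *
gp(0);to(*B(-100,-80),49)"
```

```text
gp [ 451.8 -330.5   60.9] block [-98.  -82.7] rot [-176.1   -2.    96.7] F [-0.3  0.6 -0.7]
t 39.45 pos [ 451.8 -330.5   60.9] yaw 96.7 g -0.0 | d cm [ 0.23 -0.12  1.21] turn -0.005
```

Call:
{"method": "move_arm", "body": {"motion": [[[0.1,-0.1,0.6],0,0],[[0,0,0.4],0,0],[[0,0,0.2],0,0],[[0,0,0],0,0],[[0,0,0],0,0]]}}

```text
clock: 39.95
position: [449.7, -329.0, 48.5]
eef_rot: [-176.1, -1.9, 96.7]
ft_force: [-0.8, -0.3, -0.0]
grip_width: -0.2
```

```bash
python3 -c "
from h import *
gp(0);to(*B(-100,14.5),48.5)
c=shot('scene','s23')
cv2.imwrite('pics/s23c.png',cv2.cvtColor(cv2.resize(c['frame'][150:240,150:250],None,fx=6,fy=6,interpolation=2),4))
"
```

```text
gp [ 449.7 -329.    48.5] block [-99.9 -81. ] rot [-176.1   -1.9   96.7] F [-0.8 -0.3 -0. ]
t 39.95 pos [ 449.7 -329.    48.5] yaw 96.7 g -0.2 | d cm [ 9.54 -0.03  0.33] turn -0.005
```

View pics/s23c.png

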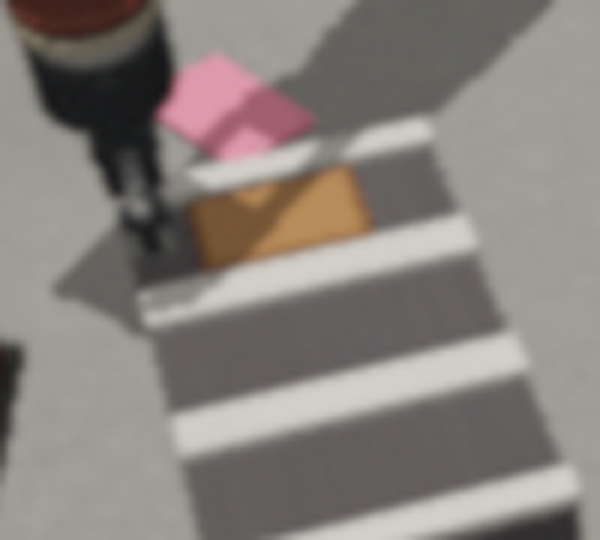

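The fingers are behind plate 0 in lane 0, crop (150,245). I push.

Call:
{"method": "move_arm", "body": {"motion": [[[0.8,0,0.03],0,0],[[1.2,0,0.04],0,0],[[1.3,0,0.04],0,0],[[1.3,0,0.04],0,0],[[1.2,0,0.04],0,0]]}}

```text
clock: 40.5
position: [442.5, -268.1, 49.2]
eef_rot: [-176.2, -1.9, 96.6]
ft_force: [0.6, -0.4, -0.6]
grip_width: -0.1
```

```bash
python3 -c "
from h import *
gp(0);to(*B(-100,15),48.5)
"
```

```text
gp [ 442.5 -268.1   49.2] block [-99.6 -19.6] rot [-176.2   -1.9   96.6] F [ 0.6 -0.4 -0.6]
t 40.5 pos [ 442.5 -268.1   49.2] yaw 96.6 g -0.1 | d cm [ 3.45 -0.05  0.19] turn -0.006
```

Call:
{"method": "move_arm", "body": {"motion": [[[1,0,0.05],0,0],[[1.1,0,0.05],0,0],[[0.8,0,0.05],0,0],[[0.3,0,0],0,0],[[0,0,0],0,0]]}}

```text
clock: 41.0
position: [438.5, -231.2, 49.2]
eef_rot: [-176.2, -1.8, 96.8]
ft_force: [-0.4, -0.4, 0.1]
grip_width: 0.1
```

```bash
python3 -c "
from h import *
gp(0);to(*B(-100,14.5),48.5)
c=shot('scene','s24')
cv2.imwrite('pics/s24c.png',cv2.cvtColor(cv2.resize(c['frame'][150:240,150:250],None,fx=6,fy=6,interpolation=2),4))
t=shot('top','t24')
cv2.imwrite('pics/t24c.png',cv2.cvtColor(cv2.resize(t['frame'][120:240,230:360],None,fx=5,fy=5,interpolation=2),4))
"
```

```text
gp [ 438.5 -231.2   49.2] block [-99.1  17.5] rot [-176.2   -1.8   96.8] F [-0.4 -0.4  0.1]
t 41.0 pos [ 438.5 -231.2   49.2] yaw 96.8 g 0.1 | d cm [-0.3  -0.08  0.07] turn -0.003
```

View pics/s24c.png

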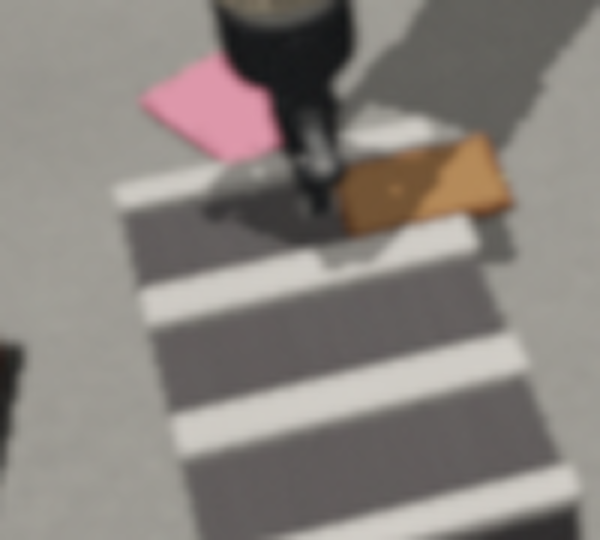

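View pics/t24c.png

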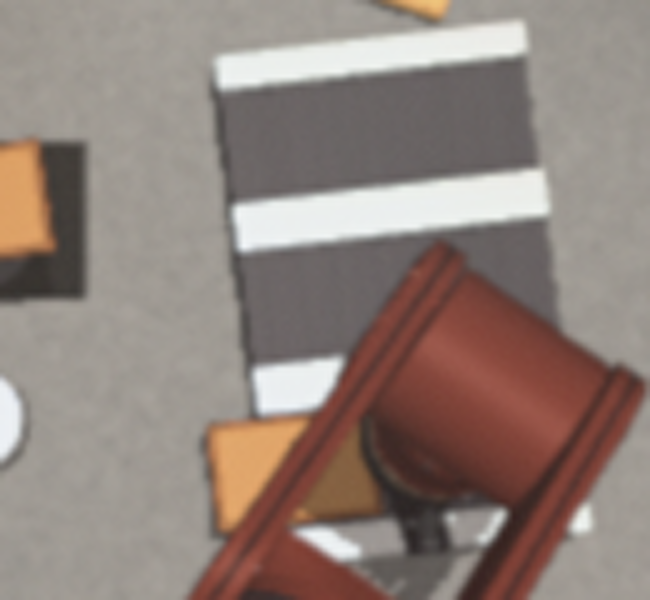

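Plate 0 overhangs, with its front edge at top crop (207,425)–(217,532).

```bash
python3 -c "
from h import *
c=env.camera('top')
for u,v in ((207,425),(217,532)): print(np.round(Bi(ray(c,230+u/5,120+v/5,53)[:2]),1))
"
```

```text
[-67.3 125.8]
[-131.8  127.9]
```

Call:
{"method": "move_arm", "body": {"motion": [[[-1,0,0],0,0],[[0,0,-2],0,0],[[0,0,-2],0,0],[[0,0,-1.5],0,6],[[0,0,0],0,8.5]]}}

```text
clock: 41.65
position: [443.2, -247.3, 104.3]
eef_rot: [-176.1, -1.9, 96.6]
ft_force: [-0.2, 0.1, -0.1]
grip_width: 28.6
```

```bash
python3 -c "
from h import *
gp();to(*B(-100,112),115)
"
```

```text
gp [ 445.  -247.9  129.3] block [-94.7   0.1] rot [-176.1   -1.9   96.6] F [-0.2  0.1 -0.1]
t 41.65 pos [ 443.2 -247.3  104.3] yaw 96.6 g 28.6 | d cm [11.13 -0.48 -0.67] turn -0.007
```

Call:
{"method": "move_arm", "body": {"motion": [[[2,-0.1,0],0,8.5],[[2.6,-0.1,0],0,8.5],[[2.6,-0.1,0],0,8.5],[[2.2,-0.1,0],0,8.5],[[0,0,0],0,8.5]]}}

```text
clock: 42.15
position: [427.2, -155.3, 104.5]
eef_rot: [-176.0, -1.9, 96.3]
ft_force: [-0.1, -0.7, -0.0]
grip_width: 84.9
```

```bash
python3 -c "
from h import *
gp();to(*B(-101,113),75)
"
```

```text
gp [ 429.  -155.9  129.4] block [-99.3  93.4] rot [-176.    -1.9   96.3] F [-0.1 -0.7 -0. ]
t 42.15 pos [ 427.2 -155.3  104.5] yaw 96.3 g 84.9 | d cm [1.78 0.19 3.  ] turn -0.012
```

Call:
{"method": "move_arm", "body": {"motion": [[[1.2,0.1,0.5],-0.012,8.5],[[0.7,0.1,1],0,8.5],[[0,0,1],0,8.5],[[0,0,0],0,8.5],[[0,0,0],0,8.5]]}}

```text
clock: 42.65
position: [424.6, -136.2, 75.8]
eef_rot: [-175.9, -2.0, 97.0]
ft_force: [0.2, -0.4, -0.1]
grip_width: 85.1
```

```bash
python3 -c "
from h import *
gp();to(*B(-101,113),24)
c=shot('scene','s25')
cv2.imwrite('pics/s25c.png',cv2.cvtColor(cv2.resize(c['frame'][130:220,180:280],None,fx=6,fy=6,interpolation=2),4))
"
```

```text
gp [ 426.5 -136.8  100.7] block [-99.5 112.6] rot [-175.9   -2.    97. ] F [ 0.2 -0.4 -0.1]
t 42.65 pos [ 424.6 -136.2   75.8] yaw 97.0 g 85.1 | d cm [-0.23  0.39  5.16] turn -0.0
```

View pics/s25c.png

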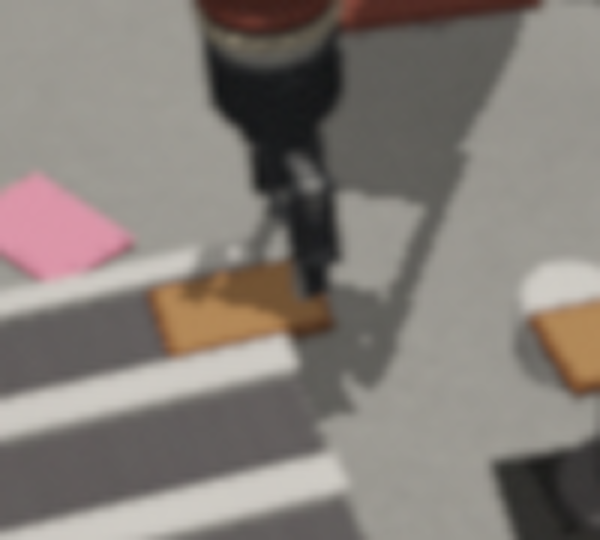

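The fingers straddle plate 0's end, crop (315,290). I go down vertically.

Call:
{"method": "move_arm", "body": {"motion": [[[0,0.1,1],0,8.5],[[-0.05,0.1,1],0,8.5],[[-0.05,0.1,1],0,8.5],[[-0.05,0.1,0.8],0,8.5],[[0,0,0],0,8.5]]}}

```text
clock: 43.2
position: [426.3, -137.2, 34.4]
eef_rot: [-176.0, -1.9, 96.9]
ft_force: [-0.4, 0.9, -0.0]
grip_width: 85.2
```

```bash
python3 -c "
from h import *
gp();to(*B(-101,113),24)
"
```

```text
gp [ 428.1 -137.8   59.3] block [-98.  111.4] rot [-176.    -1.9   96.9] F [-0.4  0.9 -0. ]
t 43.2 pos [ 426.3 -137.2   34.4] yaw 96.9 g 85.2 | d cm [ 0.04 -0.05  1.05] turn -0.002
```

Call:
{"method": "move_arm", "body": {"motion": [[[0.1,-0.05,0.6],0,8.5],[[0,0,0.4],0,8.5],[[0,0,0.1],0,7],[[0,0,0],0,6],[[0,0,0],0,5.5]]}}

```text
clock: 43.7
position: [425.0, -135.9, 23.2]
eef_rot: [-176.0, -1.9, 96.9]
ft_force: [0.3, -0.9, -0.8]
grip_width: 64.5
```

Call:
{"method": "move_arm", "body": {"motion": [[[0,0,0],0,5.5],[[0,0,0],0,5.5],[[0,0,0],0,5.5],[[0,0,0],0,5.5],[[0,0,0],0,5.5]]}}

```text
clock: 44.2
position: [425.2, -135.9, 23.3]
eef_rot: [-176.0, -1.9, 96.9]
ft_force: [-0.0, -0.6, -0.8]
grip_width: 64.6
```

```bash
python3 -c "
from h import *
gp();to(*B(-101,113),24)
"
```

```text
gp [ 427.  -136.5   48.2] block [-99.  112.9] rot [-176.    -1.9   96.9] F [-0.  -0.6 -0.8]
t 44.2 pos [ 425.2 -135.9   23.3] yaw 96.9 g 64.6 | d cm [-0.07 -0.03 -0.07] turn -0.001
```

Call:
{"method": "move_arm", "body": {"motion": [[[0,0,-0.6],0,5.5],[[0,0,-1],0,5.5],[[0,0,-1.5],0,5.5],[[0,0,-2],0,5.5],[[0,0,-2],0,5.5]]}}

```text
clock: 44.7
position: [428.2, -136.6, 95.8]
eef_rot: [-175.7, -2.1, 96.9]
ft_force: [0.3, -0.5, -0.4]
grip_width: 64.9
```

Call:
{"method": "move_arm", "body": {"motion": [[[0,0,-2],0,5.5],[[0,0,-2],0,5.5],[[0,0,-2],0,5.5],[[0,0,-1.5],0,5.5],[[0,0,0],0,5.5]]}}

```text
clock: 45.2
position: [436.8, -139.8, 181.4]
eef_rot: [-176.2, -1.8, 96.9]
ft_force: [0.9, -0.5, -1.0]
grip_width: 65.0
```

```bash
cat >> h.py <<'E'
P_T=None
def plate_in_tool():
    R=Ro.from_euler('xyz',[-176.0,-1.9,96.9],degrees=True).as_matrix()
    return R.T@(np.array([431.4,-172.3,49.])-np.array([425.2,-135.9,23.3])), R.T@np.array([0,0,1.])
def pc(tx=None):
    s=env.sense(); R=Ro.from_euler('xyz',s['eef_rot'],degrees=True).as_matrix(); v,n=plate_in_tool()
    p=s['position']+R@v; print('plate',np.round(p,1),'normal',np.round(R@n,3))
    if tx is not None: print('need d cm',np.round(R.T@(np.array(tx)-p)/10,2))
E
python3 -c "
from h import *
gp();pc((585,160.5,180))
c=shot('scene','s26')
cv2.imwrite('pics/s26c.png',cv2.cvtColor(cv2.resize(c['frame'][90:230,180:320],None,fx=4,fy=4,interpolation=2),4))
"
```

```text
gp [ 438.5 -140.3  206.4] block [-88.  107.7] rot [-176.2   -1.8   96.9] F [ 0.9 -0.5 -1. ]
plate [ 442.9 -176.1  207.2] normal [-0.004  0.001  1.   ]
need d cm [31.6  18.38  2.51]
```

View pics/s26c.png

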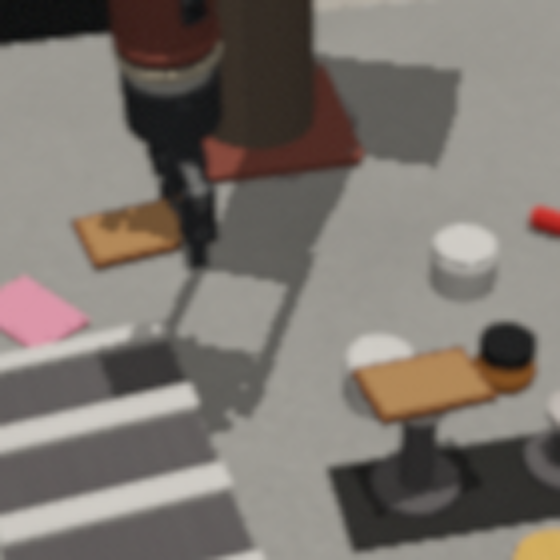

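Plate 0 is held at crop (130,235). I carry it to the middle stand.

Call:
{"method": "move_arm", "body": {"motion": [[[1.2,0.7,0],0,5.5],[[2.2,1.3,0],0,5.5],[[2.6,1.5,0],0,5.5],[[2.6,1.5,0],0,5.5],[[2.6,1.5,0],0,5.5]]}}

```text
clock: 45.75
position: [485.6, -15.8, 174.9]
eef_rot: [-175.8, -2.0, 96.5]
ft_force: [0.7, 0.3, -2.6]
grip_width: 64.9
```

```bash
python3 -c "
from h import *
gp();pc((585,160.5,180))"
```

```text
gp [487.6 -16.5 199.9] block [-24.2 224.7] rot [-175.8   -2.    96.5] F [ 0.7  0.3 -2.6]
plate [491.7 -52.3 200.6] normal [ 0.004 -0.002  1.   ]
need d cm [20.   11.85  1.89]
```

Call:
{"method": "move_arm", "body": {"motion": [[[2.6,1.5,0],0,5.5],[[2.6,1.5,0],0,5.5],[[2.6,1.5,0],0,5.5],[[2.6,1.5,0],0,5.5],[[2.6,1.5,0],0,5.5]]}}

```text
clock: 46.25
position: [542.1, 133.2, 166.5]
eef_rot: [-175.1, -2.2, 96.5]
ft_force: [1.1, 0.0, -1.4]
grip_width: 64.9
```

```bash
python3 -c "
from h import *
gp();pc((585,160.5,160))"
```

```text
gp [544.3 132.5 191.4] block [ 50.2 365.6] rot [-175.1   -2.2   96.5] F [ 1.1  0.  -1.4]
plate [548.5  96.7 192. ] normal [ 0.016 -0.003  1.   ]
need d cm [5.8  4.63 3.04]
```

Call:
{"method": "move_arm", "body": {"motion": [[[2,1.5,0],0,5.5],[[2,1.5,0.3],0,5.5],[[1,1,0.5],0,5.5],[[0,0,0],0,5.5],[[0,0,0],0,5.5]]}}

```text
clock: 46.75
position: [570.9, 198.4, 148.8]
eef_rot: [-174.4, -2.3, 96.9]
ft_force: [-0.4, -0.2, -0.6]
grip_width: 64.6
```

```bash
python3 -c "
from h import *
gp();pc((585,160.5,110))"
```

```text
gp [573.5 197.7 173.6] block [ 87.1 426.7] rot [-174.4   -2.3   96.9] F [-0.4 -0.2 -0.6]
plate [577.9 161.9 174.1] normal [ 0.029 -0.003  1.   ]
need d cm [-0.48  1.31  6.3 ]
```

Call:
{"method": "move_arm", "body": {"motion": [[[-0.2,0.6,1],0,5.5],[[-0.2,0.4,1.5],0,5.5],[[0,0.2,1.5],0,5.5],[[0,0.1,1],0,5.5],[[0,0,0],0,5.5]]}}

```text
clock: 47.25
position: [577.4, 194.9, 91.3]
eef_rot: [-174.2, -2.3, 96.7]
ft_force: [-0.5, 0.1, -1.0]
grip_width: 64.9
```

```bash
python3 -c "
from h import *
gp();pc((585,160.5,90))
c=shot('scene','s27'); t=shot('top','t27')
cv2.imwrite('pics/s27c.png',cv2.cvtColor(cv2.resize(c['frame'][130:220,270:390],None,fx=6,fy=6,interpolation=2),4))
cv2.imwrite('pics/t27c.png',cv2.cvtColor(cv2.resize(t['frame'][120:220,90:240],None,fx=5,fy=5,interpolation=2),4))
"
```

```text
gp [580.1 194.2 116.2] block [ 93.3 422.5] rot [-174.2   -2.3   96.7] F [-0.5  0.1 -1. ]
plate [584.4 158.4 116.7] normal [ 0.032 -0.002  0.999]
need d cm [0.1  0.36 2.65]
```

View pics/s27c.png

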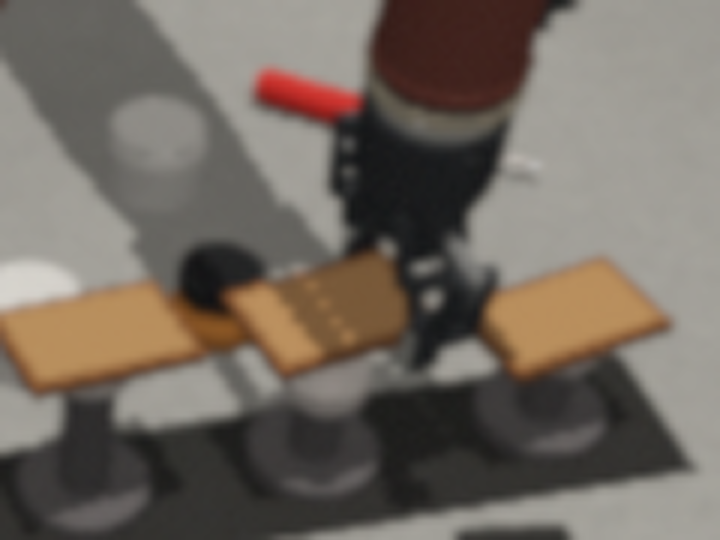

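View pics/t27c.png

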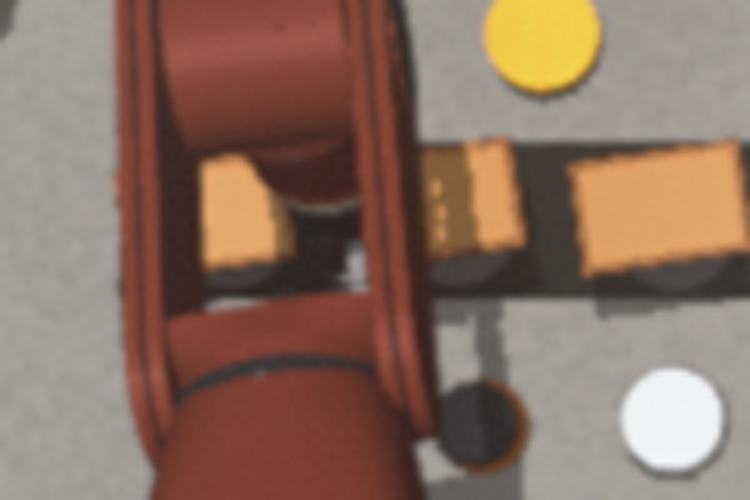

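Plate 0 hovers over the middle stand, scene crop (330,310). I check its edge position.

```bash
python3 -c "
from h import *
t=env.camera('top')
a=ray(t,90+511/5,120+138/5,120.7)[:2];b=ray(t,90+524/5,120+248/5,120.7)[:2];m=(a+b)/2;print(a,b,'centre',m+50*np.array([-.125,.992]))
print('crown',ray(t,177.9,162.3,79)[:2])
"
```

```text
[620.97885934 112.2891925 ] [556.52351889 104.05847774] centre [582.50118912 157.77383512]
crown [583.45374457 159.94713942]
```

Call:
{"method": "move_arm", "body": {"motion": [[[0,0.2,0.8],0,5.5],[[0,0.1,0.8],0,5.5],[[0,0.05,0.5],0,5.5],[[0,0,0],0,5.5],[[0,0,0],0,5.5]]}}

```text
clock: 47.9
position: [582.2, 197.0, 73.2]
eef_rot: [-174.6, -2.3, 96.8]
ft_force: [0.4, 0.2, -0.9]
grip_width: 64.7
```

```bash
python3 -c "
from h import *
gp();pc((585,160.5,84))"
```

```text
gp [584.6 196.2  98.1] block [ 98. 424.] rot [-174.6   -2.3   96.8] F [ 0.4  0.2 -0.9]
plate [589.  160.4  98.6] normal [ 0.024 -0.004  1.   ]
need d cm [-0.01 -0.26  1.5 ]
```

Call:
{"method": "move_arm", "body": {"motion": [[[0,-0.3,0.4],0,5.5],[[0,-0.05,0.3],0,5.5],[[0,0,0.3],0,5.5],[[0,0,0],0,5.5],[[0,0,0],0,5.5]]}}

```text
clock: 48.4
position: [577.4, 196.9, 63.2]
eef_rot: [-174.7, -2.3, 96.8]
ft_force: [-0.3, -0.8, -1.0]
grip_width: 64.6
```

```bash
python3 -c "
from h import *
gp();pc((585,160.5,84))
t=env.camera('top')
cv2.imwrite('pics/t28c.png',cv2.cvtColor(cv2.resize(t['frame'][130:190,160:230],None,fx=9,fy=9,interpolation=2),4))"
```

```text
gp [579.9 196.2  88.1] block [ 93.3 424.5] rot [-174.7   -2.3   96.8] F [-0.3 -0.8 -1. ]
plate [584.2 160.4  88.6] normal [ 0.024 -0.004  1.   ]
need d cm [-0.02  0.12  0.45]
```

View pics/t28c.png

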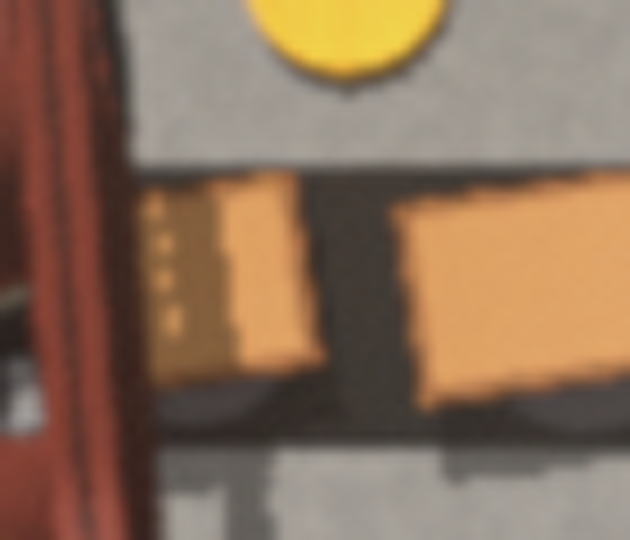

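```bash
python3 -c "
from h import *
t=env.camera('top')
a=ray(t,192.9,149.1,92.5)[:2];b=ray(t,195.8,170.2,92.5)[:2];m=(a+b)/2;print(a,b,'centre',m+50*np.array([-.125,.992]))"
```

```text
[621.09331462 113.80163377] [558.07241893 104.55844129] centre [583.33286677 158.78003753]
```

Call:
{"method": "move_arm", "body": {"motion": [[[0,0.1,0.2],0,5.5],[[0,0,0.15],0,5.5],[[0,0,0.1],0,5.5],[[0,0,0],0,5.5],[[0,0,0],0,5.5]]}}

```text
clock: 49.0
position: [578.5, 197.2, 58.6]
eef_rot: [-174.7, -2.3, 96.8]
ft_force: [-0.5, 0.0, -1.1]
grip_width: 65.0
```

```bash
python3 -c "
from h import *
gp();env.camera('top');gp();pc((585,160.5,84))"
```

```text
gp [580.9 196.5  83.5] block [ 94.3 424.6] rot [-174.7   -2.3   96.8] F [-0.5  0.  -1.1]
gp [580.9 196.5  83.5] block [ 94.3 424.6] rot [-174.7   -2.3   96.8] F [ 0.3 -0.4 -1.4]
plate [585.2 160.7  84. ] normal [ 0.023 -0.004  1.   ]
need d cm [-0.01 -0.02  0.  ]
```

Not yet in contact: the plate's weight still hangs on the gripper. I go a little lower.

Call:
{"method": "move_arm", "body": {"motion": [[[0,0,0.15],0,5.5],[[0,0,0.05],0,5.5],[[0,0,0],0,5.5],[[0,0,0],0,5.5],[[0,0,0],0,5.5]]}}

```text
clock: 49.55
position: [578.6, 197.3, 58.0]
eef_rot: [-174.7, -2.3, 96.8]
ft_force: [-1.2, -0.3, 0.2]
grip_width: 64.5
```

```bash
python3 -c "
from h import *
gp();env.camera('top');gp();pc((585,160.5,84))"
```

```text
gp [581.  196.5  82.9] block [ 94.4 424.7] rot [-174.7   -2.3   96.8] F [-1.2 -0.3  0.2]
gp [581.  196.5  82.9] block [ 94.4 424.7] rot [-174.7   -2.3   96.8] F [-0.8 -0.1  1.1]
plate [585.3 160.7  83.4] normal [ 0.022 -0.004  1.   ]
need d cm [-0.02 -0.04 -0.06]
```

In contact now. I release.

Call:
{"method": "move_arm", "body": {"motion": [[[0,0,0],0,6.9],[[0,0,0],0,7.2],[[0,0,0],0,7.6],[[0,0,0],0,8.0],[[0,0,0],0,8.5]]}}

```text
clock: 50.1
position: [579.0, 197.3, 57.5]
eef_rot: [-174.8, -2.3, 96.8]
ft_force: [-0.7, -0.2, 0.7]
grip_width: 85.0
```

```bash
python3 -c "
from h import *
gp();to(578.6,197.3,120)
c=shot('scene','s29')
cv2.imwrite('pics/s29c.png',cv2.cvtColor(cv2.resize(c['frame'][150:220,280:390],None,fx=7,fy=7,interpolation=2),4))"
```

```text
gp [581.4 196.6  82.4] block [ 94.9 424.7] rot [-174.8   -2.3   96.8] F [-0.7 -0.2  0.7]
t 50.1 pos [579.  197.3  57.5] yaw 96.8 g 85.0 | d cm [ 0.25 -0.61 -6.21] turn -0.004
```

View pics/s29c.png

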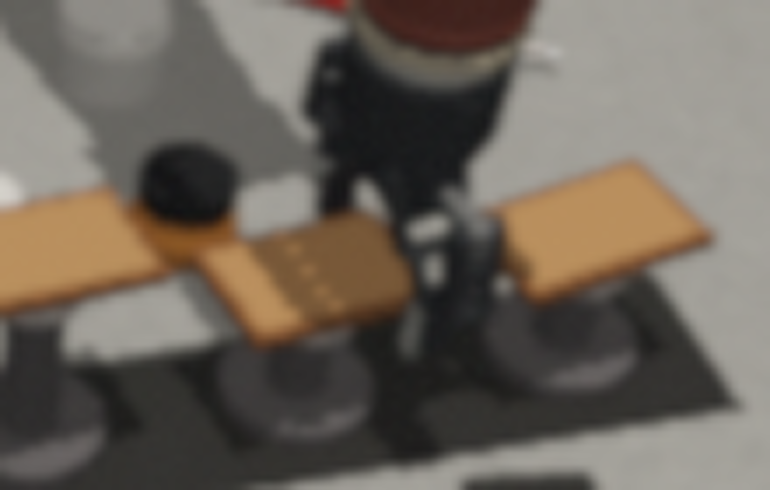

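Plate 0 stays on the middle stand at crop (310,280). I rise straight up.

Call:
{"method": "move_arm", "body": {"motion": [[[0,-0.05,-0.5],0,8.5],[[0,-0.08,-0.8],0,8.5],[[0,-0.1,-1],0,8.5],[[0,-0.1,-1],0,8.5],[[0,-0.1,-1],0,8.5]]}}

```text
clock: 50.65
position: [578.1, 195.3, 103.2]
eef_rot: [-174.7, -2.3, 96.8]
ft_force: [-0.0, 0.0, 0.1]
grip_width: 85.0
```

Call:
{"method": "move_arm", "body": {"motion": [[[0,0,-2],0,8.5],[[0,0,-3],0,8.5],[[0,0,-3],0,8.5],[[0,0,-3],0,8.5],[[0,0,0],0,8.5]]}}

```text
clock: 51.15
position: [589.9, 192.1, 223.3]
eef_rot: [-175.0, -2.3, 96.8]
ft_force: [0.6, 0.6, 0.2]
grip_width: 85.0
```

```bash
python3 -c "
from h import *
gp();to(300,450,230)
c=shot('scene','s30')
cv2.imwrite('pics/s30c.png',cv2.cvtColor(cv2.resize(c['frame'][130:230,250:400],None,fx=5,fy=5,interpolation=2),4))"
```

```text
gp [592.2 191.4 248.2] block [104.9 418.2] rot [-175.    -2.3   96.8] F [0.6 0.6 0.2]
t 51.15 pos [589.9 192.1 223.3] yaw 96.8 g 85.0 | d cm [ 29.03 -25.6    2.73] turn -0.004
```

View pics/s30c.png

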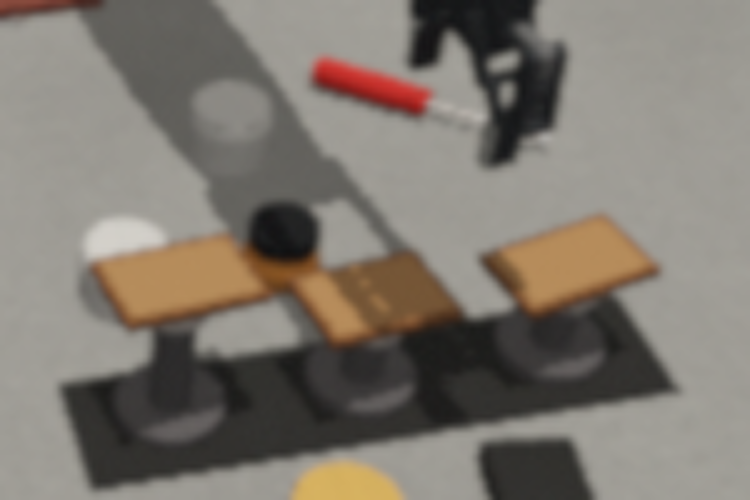

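All three plates balance at crop (180,280), (375,300) and (570,265). I move the arm clear for a full final check.

Call:
{"method": "move_arm", "body": {"motion": [[[1.5,-1.5,-1],0,8.5],[[3,-2.6,0],0,8.5],[[3,-2.6,0],0,8.5],[[3,-2.6,0],0,8.5],[[3,-2.6,0],0,8.5]]}}

```text
clock: 51.7
position: [452.7, 310.0, 243.1]
eef_rot: [-174.5, -2.1, 96.3]
ft_force: [-0.4, 1.4, 0.3]
grip_width: 84.9
```

Call:
{"method": "move_arm", "body": {"motion": [[[3,-2.6,0],0,8.5],[[3,-2.6,0],0,8.5],[[3,-2.6,0],0,8.5],[[3,-2.6,0],0,8.5],[[0,0,0],0,8.5]]}}

```text
clock: 52.2
position: [325.0, 421.6, 253.7]
eef_rot: [-174.0, -2.0, 96.5]
ft_force: [0.1, -0.1, -0.3]
grip_width: 85.1
```

```bash
python3 -c "
from h import *
gp()
c=shot('scene','s31'); t=shot('top','t31')
for z in(128,88):
  for q in plates(t,z):
    if 100<q[0][0]<260 and q[0][1]>130: print(z,np.round(q[0],1),q[1],np.round(q[2],1),q[3])
for n,u,v,z in(('tall',222.2,161.2,118),('mid',177.9,162.3,78),('far',131.,162.8,78)): print(n,ray(t,u,v,z)[:2])
H=hsv(t)
for ce,a,b,l in blobs((H[...,1]<40)&(H[...,2]>150),200):
    if ce[1]>190 and 100<ce[0]<260: print('tin',ce,a,ray(t,*ce,50)[:2])
for ce,a,b,l in blobs(H[...,2]<75,100):
    if 100<ce[0]<260 and 190<ce[1]<270: print('jar',ce,a,ray(t,*ce,45)[:2])
cv2.imwrite('pics/s31c.png',cv2.cvtColor(cv2.resize(c['frame'][130:230,250:400],None,fx=5,fy=5,interpolation=2),4))"
```

```text
gp [327.7 421.1 278.6] block [-129.6  678.4] rot [-174.    -2.    96.5] F [ 0.1 -0.1 -0.3]
128 [177.1 161.4] 702 [579.4 154.5] ((579.3856811523438, 154.45318603515625), (62.3470344543457, 95.06936645507812), 9.517189025878906)
128 [221.8 160.8] 752 [581.2  25.3] ((581.4944458007812, 25.115676879882812), (64.83748626708984, 97.64128875732422), 8.54328727722168)
128 [130.6 162.4] 728 [576.7 288.8] ((576.8136596679688, 288.6241149902344), (63.20134735107422, 97.0601806640625), 8.17314338684082)
88 [177.1 161.4] 702 [584.8 160.9] ((584.7890625, 160.83340454101562), (64.10985565185547, 97.7574234008789), 9.517242431640625)
88 [221.8 160.8] 752 [586.6  28. ] ((586.95751953125, 27.838947296142578), (66.67071533203125, 100.40202331542969), 8.543261528015137)
88 [130.6 162.4] 728 [582. 299.] ((582.1442260742188, 298.7979431152344), (64.9883041381836, 99.80452728271484), 8.173126220703125)
tall [581.36694765  24.92413881]
mid [583.587085   160.10505883]
far [582.20015202 300.45666512]
tin [222.68203883 201.44660194] 412 [467.86442689  27.40405942]
tin [192.97165992 225.08704453] 494 [396.63891808 116.56016032]
tin [182.44327177 250.21899736] 379 [321.53455559 147.35972001]
jar [184.86697248 204.6559633 ] 218 [458.44680533 142.44391106]
```

View pics/s31c.png

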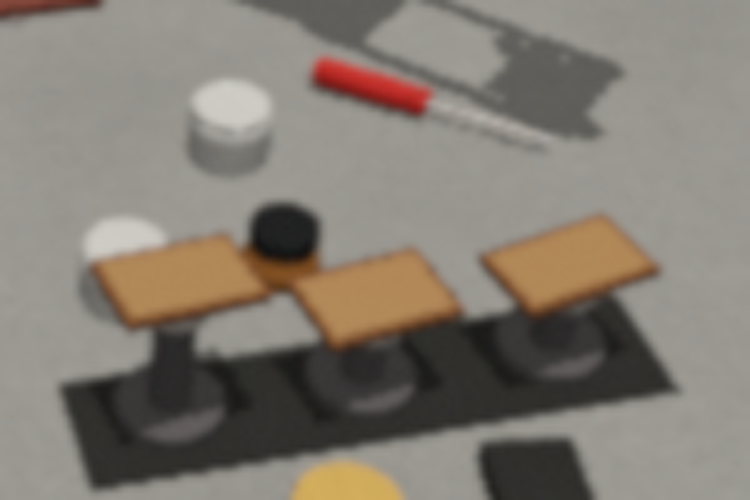

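View pics/t31.png

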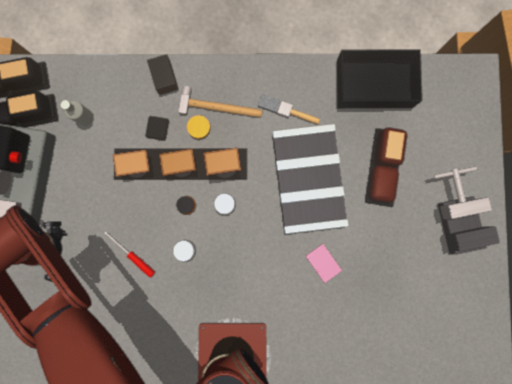

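The final views show all three plates within about 2 mm of their crowns, with the tin at top pixel (224,204) and the jar at (185,205). I hand in.

Call:
{"method": "move_arm", "body": {"motion": [[[0,0,0],0,8.5],[[0,0,0],0,8.5],[[0,0,0],0,8.5],[[0,0,0],0,8.5],[[0,0,0],0,8.5]]}}

```text
clock: 52.8
position: [331.0, 415.7, 251.2]
eef_rot: [-174.0, -1.7, 96.0]
ft_force: [0.1, -0.2, 0.0]
grip_width: 85.1
```

```bash
python3 -c "
from h import *
t=env.camera('top');H=hsv(t)
for ce,a,b,l in blobs((H[...,1]<40)&(H[...,2]>180),200):
    if ce[1]>190 and 100<ce[0]<260: print('tin',ce,a,ray(t,*ce,50)[:2])
for ce,a,b,l in blobs(H[...,2]<75,100):
    if 100<ce[0]<260 and 190<ce[1]<270: print('jar',ce,a,ray(t,*ce,45)[:2])
for q in plates(t,88):
    if 100<q[0][0]<260 and q[0][1]>130: print(np.round(q[2]))
print(env.close_job())"
```

```text
tin [223.8381877  203.22330097] 309 [462.48633665  23.87936545]
tin [182.73125  250.521875] 320 [320.63332853 146.48429943]
jar [184.88018433 204.69124424] 217 [458.33972343 142.40251548]
[585. 161.]
[587.  28.]
[582. 299.]
the job is handed in; nothing more can be done
None
```

The job is handed in at about 53 s on the robot's clock, with all three plates balanced and the tin and jar in place. The hand-in reports no verdict.

- **Plates:** I pushed each one out along its lane, gripped it by the overhanging end and set it on a crown. Plate 1 is on the tall stand, plate 0 on the middle short stand and plate 2 on the far short stand. In the last top view each centre is within about 2 mm of its crown. I checked tilt on plate 2 only, at about 0.06 rad; the other two look level.
- **Tin:** it stands about 119 mm in front of the tall stand's axis and 1 mm to the side. That leaves roughly 45–50 mm to the stand's foot.
- **Jar:** it stands about 123 mm in front of the tall stand's axis and 117 mm to its left, about 119 mm from the tin axis to axis (gap about 56 mm).
- **Bystanders:** they looked unmoved in the last pictures, though I did not measure them. I saw no tin or jar knocked aside.
- **Disagreements:** the two cameras differed by about 4–5 mm in x, so I judged each plate against its crown in the same view. The tool had drifted to about 6° off vertical by the end. One looser colour mask put the tin's centre about 5 mm off; the stricter mask gave the figures above.

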